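# Change the basket of a strainer

## Robot

A 6-joint arm with a two-finger parallel gripper is mounted at the origin on the work surface; the furniture and walls round the work are solid. World frame = base frame: x ahead of the robot, y to its left, z up, the work surface at z = 0. Lengths are in mm, angles in rad, forces in N, time in s.
With the tool pointing down it reaches from about 325 to 875 mm from the base axis. Payload 4.4 kg.
Tool frame: the origin (TCP) lies at the very end of the fingers, on their centre line; the grasp point (between the pads) lies 19 mm behind it; z points along the fingers, y is the line along which they close (so a half turn about z gives the same grasp; the last joint's range is limited). The gripper opens to 85 mm and grips with 20 to 120 N. Pads are 22 mm wide; open, the fingers measure 114 mm over their backs; the gripper's body (76 mm by 85 mm) begins 54 mm behind the grasp point. The pads swing forward as they close: fully open they stand 13 mm farther back than shut.
Start: joints at [1.071, 0.207, 1.542, -0, 1.393, -0.15], TCP at [196.528, 540.374, 231.282] pointing down, gripper open.
Joint ranges: [-2.73, 2.73], [-0.86, 2.22], [0.23, 2.46], [-1.11, 4.25], [0.08, 2.63], [-2.82, 2.82]. Speed limits (rad/s): [2.79, 2.79, 3.14, 3.14, 3.14, 3.14].

## Interface

Orientations are given as a rotation vector (axis times angle).
In Python, from station import monitor, vision, ctrl gives the robot as it stands.
- The arm moves only by the tool move_arm, never from a script. Its argument "rows" is a list of rows, each an object of numbers: "x", "y", "z": the shift along the tool's x, y, z in cm; "ax", "ay", "az": the turn, a rotation vector about the tool's x, y, z in rad; "claw": the finger opening in cm, from 0 to 8.54. A call has 1 to 10 rows; each row shifts and turns the commanded pose from where the row before left it, along the tool's axes as they then stand; what a row does not reach is not made up. A row lasts 1/10 s, in which the tool goes at most 50 mm and 8.59 degrees, less where a joint would pass 70% of its speed; a pose out of reach is approached as far as the arm can. A call is refused whole if a number of a shift passes 5 or a number of a turn 0.15, either way. A call with a gripper value outside its range is refused whole. The fingers move at their own pace and stop on an object; the grip force is fixed at half the most. Time passes only in rows, so rows that do not move let the fingers close. It gives the time, the measured TCP pose, the force, the opening and the grip force at its end, in the units of the state.
- monitor.get_obs(): the state, without advancing time (a new reading comes with each control period).
- vision.read_camera(name): name is "scene" or "top" or "wrist"; returns a dict with "img" (420x560x3 uint8, red, green, blue), "K" (3x3 intrinsics, pixels), "view" (4x4, takes a point from world to camera coordinates); the wrist camera has in their place "hand_eye" (4x4, takes a point from camera to tool coordinates, whose origin is the TCP and whose axes are the flange's). Camera axes: x right, y up, looking along -z (the intrinsics and any distortion apply to the point x, -y, -z); pixel columns grow to the right and rows downward; lengths in mm; the calibration is good to about 2 mm. A picture is of the moment at which its call begins: read the wrist's pose just before it. There is no depth.
- ctrl.finish_job(): hands the job in; it is judged then, once.
The state is a dict: "t": time; "joint_positions": joint angles; "qd": joint speeds; "joint_efforts": joint torques, N m; "eef_pos": TCP position; "tcp_rot": TCP orientation; "force": force on the tool from outside, world axes, zero at the start; "moment": the same for the moment, N m; "grip_width": opening from 0.0 (shut) to 1.0 (fully open); "finger_force": force on a finger pad.
Only numpy, scipy, OpenCV 4.12 (cv2) and the standard library are available. Lean on these libraries where they do the work, as an engineer would, in place of code of your own. Each camera call takes 0.05 s, during which the arm holds its last target. There are 200 camera calls.

## Task

Change the basket in the green strainer: turn the clamp bar out from under its two hooked lugs and lay it in the steel parts tray, lay the brass hold-down ring in the tray too, and stand the dirty rust-brown basket upright in the blue drip pan. Then seat the clean bright basket in the strainer, put the ring back on it, and put the bar back across the ring, turned fully home under both hooks. Keep the dirty basket upright while you carry it, and do not disturb the cold chisel, the bolt or the roll of tape.

Things in the scene. Friction and masses are not known exactly. Their poses are not given: they have to be found in the camera images.
- strainer: Green fixed strainer housing, barrel 104 mm. Origin: centre of underside, z up along the bore. Rim at 70 mm height, mouth 98 mm narrowing to 90; basket ledge at 50 mm, bore below 76 mm wide. Pipe branches to 79 mm along +-x. Two hooked lugs 56-74 mm out on +-x, 124 mm high: at +x upright at y -25 to -11, lip (underside 115 mm) reaching to y +9; at -x the same turned 180 degrees.
- parts_tray: Shallow steel parts tray, fixed, 172 mm (its x) by 146 mm (its y), walls 3 mm thick and 15 mm high (rolled edge to 17 mm), floor 3 mm thick; empty. Origin: centre of its underside. Side place for the bar and the ring, which fit next to each other, the bar along x.
- drip_pan: Round blue drip pan, fixed, 120 mm across the rim, 108 mm at the foot, 18 mm high, floor and wall 3 mm thick; empty. Origin: centre of its underside. Place for the dirty basket.
- dirty_basket: Dirty basket, rust-brown, in the strainer under the ring (its bail shows through the ring). Origin: centre of underside, z up. Foot 56 mm wide, flange 82 mm at 40-44 mm height. Grip: upright bail, a flat strap along its x, 38 mm long, 10 mm thick in y, top bar at 74-82 mm height. Seated, its origin is 10 mm above the strainer's.
- clean_basket: Clean basket, bright metal, standing on the bench; size, origin, axes, bail and seated height as the dirty one. It may sit in the strainer at any yaw.
- ring: Brass hold-down ring, 0.3 kg. Origin: centre of underside, z up: flange 82 mm wide, 6 mm thick, on it a neck 62 mm outer, 52 mm inner diameter, to 42 mm height. Grip across the neck. It goes over the bail onto the basket's flange, its origin then 54 mm above the strainer's.
- bar: Dark clamp bar, origin: centre of underside; 150 long (x, ends alike), 16 wide (boss 22), 14 mm thick; red grip 50 long in x, 14 mm thick in y, 14-51 mm high. Home: on the ring, origin 96 mm above the strainer's, along its x under both lips (5 mm play). Seen from above anticlockwise opens; lifts out at 27-50 degrees. Clockwise closes, to a stop at the uprights (3 mm past the x axis).
- chisel: Rusty cold chisel, 193 mm long (its y), 22 mm wide, 17 mm thick, lying at the back of the bench; bystander. Origin: centre of its underside.
- tape: Cream roll of masking tape, 100 mm wide, 25 mm high, lying flat nearer the robot; bystander. Origin: centre of its underside.
- bolt: Rusty hex bolt lying at the back of the bench, 89 mm long (its y), 34 mm wide, 30 mm high; bystander. Origin: centre of its underside.
Not all that is in view belongs to the job. Of the things shaped like the dirty_basket, the brown one is meant.

How it is judged (in metres and radians):
On the way, in this order (a step that is already met when the one before it is completed fails the run):
1. the clamp bar lies in the parts tray (x of bar in the frame of parts_tray between -0.083 and 0.083 m and y of bar in the frame of parts_tray between -0.07 and 0.07 m and z of bar in the frame of parts_tray between 0 and 0.006 m and angle between bar's own z axis and vertical below 0.08 rad), for 0.2 s.
2. the ring lies flat in the parts tray, beside the bar (all of step 1 and x of ring in the frame of parts_tray between -0.06 and 0.06 m and y of ring in the frame of parts_tray between -0.05 and 0.05 m and z of ring in the frame of parts_tray between 0 and 0.006 m and angle between ring's own z axis and vertical below 0.08 rad), for 0.2 s.
3. the dirty basket stands in the drip pan, bar and ring in the tray (all of step 2 and horizontal distance between dirty_basket and drip_pan below 0.03 m and z of dirty_basket in the frame of drip_pan between 0 and 0.006 m and angle between dirty_basket's own z axis and vertical below 0.08 rad), for 0.2 s.
4. the clean basket is seated in the strainer, bar and ring in the tray (all of step 3 and horizontal distance between clean_basket and strainer below 0.007 m and z of clean_basket in the frame of strainer between 0.007 and 0.013 m and angle between clean_basket's own z axis and vertical below 0.08 rad), for 0.2 s.
5. the ring is seated on the clean basket (horizontal distance between each of clean_basket, ring and strainer below 0.007 m and z of clean_basket in the frame of strainer between 0.007 and 0.013 m and angle between each of clean_basket, ring's own z axis and vertical below 0.08 rad and z of ring in the frame of strainer between 0.051 and 0.057 m), for 0.2 s.
At the end, for the whole second after the job is handed in: Dirty basket upright in the drip pan (30 mm of its centre); clean basket seated in the strainer with the ring on its flange (each 7 mm of the axis, 3 mm in height, level); bar on the ring under both hooks (8 degrees of the strainer's x axis, 10 mm of centre); all at rest (all of step 5 and horizontal distance between dirty_basket and drip_pan below 0.03 m and z of dirty_basket in the frame of drip_pan between 0 and 0.006 m and angle between each of dirty_basket, bar's own z axis and vertical below 0.08 rad and horizontal distance between bar and strainer below 0.01 m and z of bar in the frame of strainer between 0.093 and 0.099 m and angle between the x axis of bar and the x axis of strainer, either way round below 0.14 rad and linear speed of each of dirty_basket, clean_basket, ring, bar below 0.02 m/s); the robot touches nothing.
It fails at once if the chisel is moved by more than 20 mm (distance of chisel from where it was at the start of the episode above 0.02 m).
It fails at once if the tape is moved by more than 20 mm (distance of tape from where it was at the start of the episode above 0.02 m).
It fails at once if the bolt is moved by more than 20 mm (distance of bolt from where it was at the start of the episode above 0.02 m).
It fails at once if the dirty basket is tipped by more than 30 degrees (angle between dirty_basket's own z axis and vertical above 0.52 rad).
It also fails if it takes over 138 s, if anything falls off the work surface, if the arm or the gripper's body presses on something with over 40 N, if the wrist force passes 120 N, or if a joint passes its speed limit or range.

## Working session

There is one attempt and no reset: what is moved stays moved. The work goes in short steps, Python scripts to look and compute and a tool call to move; the robot and the scene stay as the last step left them, time stands still between calls to the robot, and variables do not carry over. Pictures are saved under pics/ and viewed, at most 14 in all, crops included, and the job is handed in when it is done.

Besides the shell and the picture viewer there is one more tool, called after "Emit:" as name([rows], argument=value, ...), one row to a line, values as JSON. move_arm: Moves the arm, as the interface text tells. Its arguments: {"type":"object","properties":{"rows":{"type":"array"}},"required":["rows"]}

```bash
mkdir -p pics; ls
python3 - <<'E'
from station import monitor, vision
import cv2, numpy as np
o=monitor.get_obs(); print(o)
for n in ("scene","top","wrist"):
    c=vision.read_camera(n); cv2.imwrite(f"pics/{n}0.png",c["img"][...,::-1])
    print(n,{k:np.round(v,4).tolist() for k,v in c.items() if k!="img"})
E
```

```text
pics
{'t': 0.0, 'joint_positions': array([ 1.07152492e+00,  2.07439614e-01,  1.54299518e+00,  1.01302093e-05,
        1.39348224e+00, -1.50517753e-01]), 'qd': array([ 3.63410850e-04, -2.06055269e-03,  1.25272124e-03,  7.19984842e-05,
        5.86348092e-04,  5.72191259e-04]), 'joint_efforts': array([ 5.23720028e-04, -3.83027995e+01, -2.91600841e+01, -1.87087176e-04,
        1.00646960e-02, -1.36341933e-05]), 'eef_pos': array([196.13709829, 539.69436987, 230.09506796]), 'tcp_rot': array([-0.54492097, -3.09320754,  0.0034543 ]), 'force': array([-0.49565111, -0.36401943,  0.63708127]), 'moment': array([-0.03093329,  0.04473758,  0.01385915]), 'finger_force': 0.0, 'grip_width': 1.0038069451551628}
scene {'K': [[519.4189, 0.0, 274.1271], [0.0, 519.4189, 210.6999], [0.0, 0.0, 1.0]], 'view': [[0.8429, -0.538, -0.0019, -268.2786], [0.351, 0.5472, 0.7598, -321.8904], [-0.4078, -0.6411, 0.6501, -1245.529], [0.0, 0.0, 0.0, 1.0]]}
top {'K': [[539.621, 0.0, 288.2782], [0.0, 539.621, 223.6681], [0.0, 0.0, 1.0]], 'view': [[-0.0147, -0.9998, -0.01, 169.9506], [0.9979, -0.0153, 0.0636, -437.7933], [-0.0637, -0.009, 0.9979, -1255.1572], [0.0, 0.0, 0.0, 1.0]]}
wrist {'K': [[296.2026, 0.0, 282.2509], [0.0, 296.2026, 210.4035], [0.0, 0.0, 1.0]], 'hand_eye': [[-0.0003, 0.9445, 0.3286, 84.7348], [1.0, 0.0005, -0.0004, 1.0358], [-0.0005, 0.3286, -0.9445, -143.2712], [0.0, 0.0, 0.0, 1.0]]}
```

View pics/top0.png

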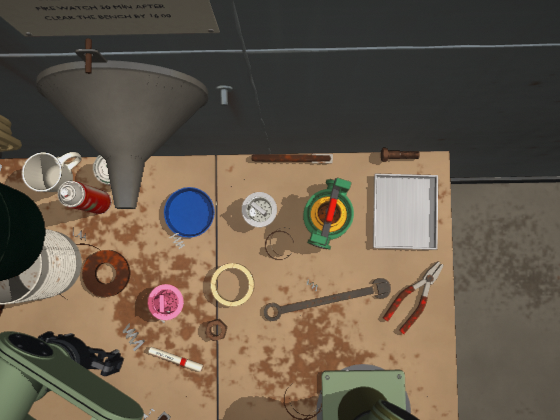

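View pics/scene0.png

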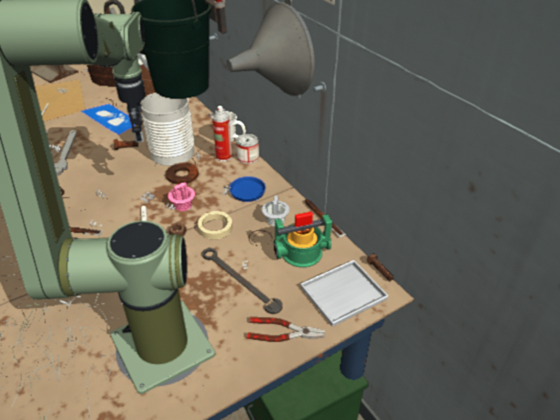

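Top view: strainer at (329,214), with the bar's red grip across it; tray (406,212), blue pan (189,212), bright basket (260,210), chisel (291,158), bolt (400,154), tape (232,285). A funnel overhangs left of the pan at around (125,190). The pink basket is a distractor.

```bash
cat > h.py <<'E'
from station import monitor, vision
import cv2, numpy as np
from scipy.spatial.transform import Rotation as R
def cam(name, save=None):
    o=monitor.get_obs(); c=vision.read_camera(name); K=c["K"]
    if name=="wrist":
        T=np.eye(4);T[:3,:3]=R.from_rotvec(o["tcp_rot"]).as_matrix();T[:3,3]=o["eef_pos"]; C=T@c["hand_eye"]
    else: C=np.linalg.inv(c["view"])
    if save: cv2.imwrite(f"pics/{save}.png",c["img"][...,::-1])
    return c["img"],K,C
def onto(p,K,C,z):
    p=np.atleast_2d(np.asarray(p,float)); d=np.c_[(p[:,0]-K[0,2])/K[0,0],-(p[:,1]-K[1,2])/K[1,1],-np.ones(len(p))]@C[:3,:3].T
    o=C[:3,3]; s=(z-o[2])/d[:,2]; return (o+s[:,None]*d)[:,:2]
def proj(P,K,C):
    P=np.atleast_2d(P); q=(P-C[:3,3])@C[:3,:3]
    return np.c_[K[0,2]+K[0,0]*q[:,0]/-q[:,2],K[1,2]-K[1,1]*q[:,1]/-q[:,2]]
def mask(img,lo,hi,roi=None):
    m=cv2.inRange(cv2.cvtColor(img,cv2.COLOR_RGB2HSV),np.array(lo),np.array(hi))
    if roi: k=np.zeros_like(m);x0,y0,x1,y1=roi;k[y0:y1,x0:x1]=255;m&=k
    return m
def big(m):
    cs,_=cv2.findContours(m,cv2.RETR_EXTERNAL,cv2.CHAIN_APPROX_NONE); return max(cs,key=cv2.contourArea)[:,0,:]
def rect(P): 
    r=cv2.minAreaRect(np.asarray(P,np.float32)); return np.round(r[0],1),np.round(r[1],1),round(r[2],1)
def circ(P):
    A=np.c_[2*P,np.ones(len(P))]; s=np.linalg.lstsq(A,(P**2).sum(1),rcond=None)[0]; return np.round(s[:2],1),round(float(np.sqrt(s[2]+s[0]**2+s[1]**2)),1)
def pose():
    o=monitor.get_obs(); M=R.from_rotvec(o["tcp_rot"]).as_matrix(); return np.round(o["eef_pos"],1),np.round(M,3)
E
python3 - <<'E'
from h import *
img,K,C=cam("top"); print("campos",C[:3,3])
h=lambda c,z:onto(c,K,C,z)
c=big(mask(img,(100,120,40),(130,255,255),(150,170,225,250))); print("pan",circ(h(c,18)))
c=big(mask(img,(0,0,120),(180,60,255),(365,165,445,255))); print("tray",rect(h(c,17)))
c=big(mask(img,(0,0,110),(180,50,255),(235,185,285,235))); print("clean",circ(h(c,44)))
c=big(mask(img,(0,180,120),(6,255,255),(310,180,350,245))); print("grip",rect(h(c,147)))
g=mask(img,(60,90,30),(90,255,255),(290,170,370,260)); c=big(g); print("green",rect(h(c,124)),circ(h(c,70)))
c=big(mask(img,(18,40,140),(35,140,255),(200,255,260,315))); print("tape",circ(h(c,25)))
for n,p in (("chisel0",(251,157)),("chisel1",(331,159)),("bolt0",(381,154)),("bolt1",(419,155)),("spout",(125,205))): print(n,h(p,10),h(p,200))
print(pose())
cv2.imwrite("pics/crop1.png",cv2.resize(np.hstack([img[165:260,225:370][...,::-1]]),None,fx=5,fy=5,interpolation=cv2.INTER_CUBIC))
E
```

```text
campos [ 359.39073613  151.8902863  1282.08169464]
pan (array([471.7, 397.7]), 57.6)
tray (array([ 465.4, -111.2]), array([149.7, 176.3]), 88.2)
clean (array([472.9, 230.4]), 39.9)
grip (array([460.6,  71. ]), array([12.8, 48.8]), 74.9)
green (array([449.7,  79.9]), array([103.4, 128.9]), 45.7) (array([456. ,  74.8]), 54.6)
tape (array([300.6, 296.6]), 49.6)
chisel0 [[601.11675406 249.87155937]] [[565.01219914 235.23693177]]
chisel1 [[593.15324006  59.52248312]] [[558.23812735  73.31867457]]
bolt0 [[603.18890632 -59.4956255 ]] [[566.77485168 -27.92271363]]
bolt1 [[ 599.28896466 -149.54887233]] [[ 563.45741106 -104.52547455]]
spout [[490.96694265 550.45088907]] [[471.31452618 490.92128901]]
(array([196.3, 540. , 230.5]), array([[-0.94 ,  0.342, -0.001],
       [ 0.342,  0.94 , -0.001],
       [ 0.   , -0.002, -1.   ]]))
```

View pics/crop1.png

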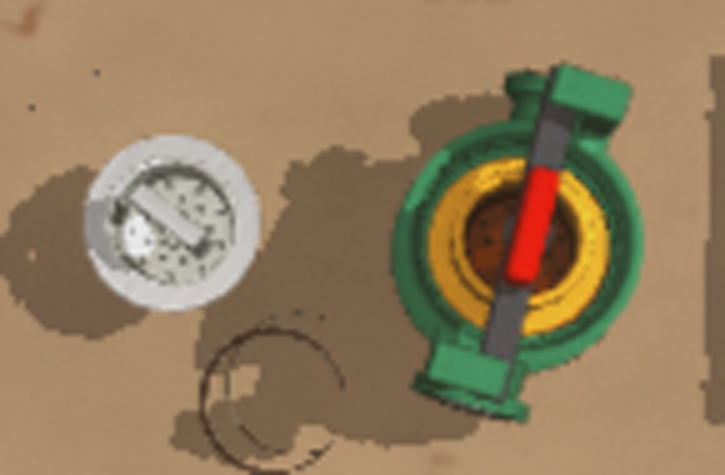

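```bash
cat >> h.py <<'E'
def plan(x,y,z,phi):
    "remaining shift (cm, tool axes now) and az turn (rad); phi = world angle deg of tool y axis; also tilt fix ax,ay"
    o=monitor.get_obs(); M=R.from_rotvec(o["tcp_rot"]).as_matrix()
    a=np.radians(phi); Mt=np.array([[-np.sin(a),np.cos(a),0],[np.cos(a),np.sin(a),0],[0,0,-1.]]).T
    r=R.from_matrix(M.T@Mt).as_rotvec(); d=M.T@(np.array([x,y,z])-o["eef_pos"])/10
    dt=Mt.T@(np.array([x,y,z])-o["eef_pos"])/10
    print("shift now-axes",np.round(d,2),"after-turn axes",np.round(dt,2),"turn",np.round(r,3),"phi",round(float(np.degrees(np.arctan2(M[1,1],M[0,1]))),1),"F",np.round(o["force"],1),"t",round(o["t"],1),"w",round(o["grip_width"],3))
def tri(p1,K1,C1,p2,K2,C2):
    r=lambda p,K,C:(lambda d:d/np.linalg.norm(d))(C[:3,:3]@np.array([(p[0]-K[0,2])/K[0,0],-(p[1]-K[1,2])/K[1,1],-1]))
    a,b=r(p1,K1,C1),r(p2,K2,C2); s=np.linalg.lstsq(np.c_[a,-b],C2[:3,3]-C1[:3,3],rcond=None)[0]
    return (C1[:3,3]+s[0]*a+C2[:3,3]+s[1]*b)/2
E
python3 - <<'E'
from h import *
_,K1,C1=cam("top");_,K2,C2=cam("scene")
print("spout",tri((125,205),K1,C1,(230,67),K2,C2))
plan(458,73,250,75)
E
```

```text
spout [446.05331916 419.30603647 431.08816829]
shift now-axes [-40.55 -34.96  -1.89] after-turn axes [-37.36 -38.35  -1.92] turn [-0.001 -0.    -0.087] phi 70.0 F [ 0.1 -0.2  0.5] t 0.3 w 1.003
```

Emit:
move_arm([
  {"z": -0.5},
  {"x": -3.4,"y": -2.9},
  {"x": -3.4,"y": -2.9},
  {"x": -3.4,"y": -2.9},
  {"x": -3.4,"y": -2.9},
  {"x": -3.4,"y": -2.9},
  {"x": -3.4,"y": -2.9},
  {"x": -3.4,"y": -2.9},
  {"x": -3.4,"y": -2.9},
  {"x": -3.4,"y": -2.9},
])

```text
schema error: expected keys x, y, z, ax, ay, az, claw
```

Emit:
move_arm([
  {"x": 0,"y": 0,"z": -0.5,"ax": 0,"ay": 0,"az": 0,"claw": 8.5},
  {"x": -3.4,"y": -2.9,"z": 0,"ax": 0,"ay": 0,"az": 0,"claw": 8.5},
  {"x": -3.4,"y": -2.9,"z": 0,"ax": 0,"ay": 0,"az": 0,"claw": 8.5},
  {"x": -3.4,"y": -2.9,"z": 0,"ax": 0,"ay": 0,"az": 0,"claw": 8.5},
  {"x": -3.4,"y": -2.9,"z": 0,"ax": 0,"ay": 0,"az": 0,"claw": 8.5},
  {"x": -3.4,"y": -2.9,"z": 0,"ax": 0,"ay": 0,"az": 0,"claw": 8.5},
  {"x": -3.4,"y": -2.9,"z": 0,"ax": 0,"ay": 0,"az": 0,"claw": 8.5},
  {"x": -3.4,"y": -2.9,"z": 0,"ax": 0,"ay": 0,"az": 0,"claw": 8.5},
  {"x": -3.4,"y": -2.9,"z": 0,"ax": 0,"ay": 0,"az": 0,"claw": 8.5},
  {"x": -3.4,"y": -2.9,"z": 0,"ax": 0,"ay": 0,"az": 0,"claw": 8.5},
])

```text
t: 1.3
eef_pos: [395.7, 188.9, 237.1]
tcp_rot: [0.545, 3.092, 0.001]
force: [0.1, 0.7, 0.1]
grip_width: 0.999
finger_force: 0.0
```

Run:
```python
from h import *
plan(458,73,250,75)
```

```text
shift now-axes [-9.81 -8.77 -1.29] after-turn axes [-9.01 -9.59 -1.29] turn [ 0.001  0.001 -0.087] phi 70.0 F [0.1 0.7 0.1] t 1.3 w 0.999
```

Emit:
move_arm([
  {"x": 0,"y": 0,"z": -0.4,"ax": 0,"ay": 0,"az": -0.087,"claw": 8.5},
  {"x": -3.0,"y": -3.2,"z": -0.3,"ax": 0,"ay": 0,"az": 0,"claw": 8.5},
  {"x": -3.0,"y": -3.2,"z": -0.3,"ax": 0,"ay": 0,"az": 0,"claw": 8.5},
  {"x": -2.0,"y": -2.2,"z": -0.3,"ax": 0,"ay": 0,"az": 0,"claw": 8.5},
  {"x": -1.0,"y": -1.0,"z": 0,"ax": 0,"ay": 0,"az": 0,"claw": 8.5},
  {"x": 0,"y": 0,"z": 0,"ax": 0,"ay": 0,"az": 0,"claw": 8.5},
  {"x": 0,"y": 0,"z": 0,"ax": 0,"ay": 0,"az": 0,"claw": 8.5},
])

```text
t: 2.0
eef_pos: [456.4, 75.2, 249.1]
tcp_rot: [-0.41, -3.114, -0.001]
force: [0.8, 0.6, -0.1]
grip_width: 0.994
finger_force: 0.0
```

Run:
```python
from h import *
img,K,C=cam("wrist","w1"); s,Ks,Cs=cam("scene","s1"); print(pose()); plan(458,73,250,75)
c=big(mask(img,(0,180,100),(6,255,255))); print("grip",rect(c),rect(onto(c,K,C,147)))
cv2.imwrite("pics/w1s1.png",np.vstack([cv2.resize(np.hstack([img,s])[...,::-1],(800,300))]))
```

```text
(array([456.2,  75.7, 249. ]), array([[-0.966,  0.257, -0.001],
       [ 0.257,  0.966,  0.001],
       [ 0.001,  0.   , -1.   ]]))
shift now-axes [-0.25 -0.22 -0.1 ] after-turn axes [-0.25 -0.22 -0.1 ] turn [ 0.    -0.001  0.002] phi 75.1 F [-0.5 -0.2  0.3] t 2.1 w 0.991
grip (array([283. , 211.5]), array([51., 14.]), 90.0) (array([459.2,  76.4]), array([12.4, 47.6]), 74.6)
```

View pics/w1s1.png

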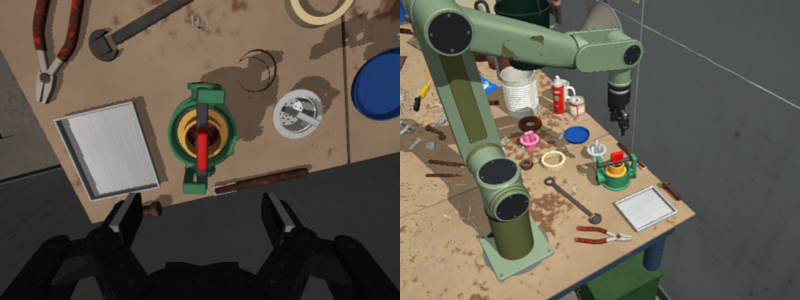

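Emit:
move_arm([
  {"x": -0.3,"y": 0,"z": 2,"ax": 0,"ay": 0,"az": 0,"claw": 5},
  {"x": 0,"y": 0,"z": 3.5,"ax": 0,"ay": 0,"az": 0,"claw": 5},
  {"x": 0,"y": 0,"z": 3.5,"ax": 0,"ay": 0,"az": 0,"claw": 5},
  {"x": 0,"y": 0,"z": 3,"ax": 0,"ay": 0,"az": 0,"claw": 5},
  {"x": 0,"y": 0,"z": 1.2,"ax": 0,"ay": 0,"az": 0,"claw": 5},
  {"x": 0,"y": 0,"z": 0.3,"ax": 0,"ay": 0,"az": 0,"claw": 3.5},
  {"x": 0,"y": 0,"z": 0,"ax": 0,"ay": 0,"az": 0,"claw": 2.5},
  {"x": 0,"y": 0,"z": 0,"ax": 0,"ay": 0,"az": 0,"claw": 2.5},
  {"x": 0,"y": 0,"z": 0,"ax": 0,"ay": 0,"az": 0,"claw": 2.5},
])

```text
t: 3.0
eef_pos: [461.3, 73.8, 116.0]
tcp_rot: [0.409, 3.111, 0.001]
force: [-0.7, -0.0, -0.3]
grip_width: 0.291
finger_force: 0.0
```

Run:
```python
from h import *
img,K,C=cam("wrist","w2"); print(pose())
plan(460,74,112,75)
c=big(mask(img,(0,180,100),(6,255,255))); print("grip",rect(c),rect(onto(c,K,C,147)))
print("tcp+19 px",proj(np.array([monitor.get_obs()["eef_pos"]+[0,0,19]]),K,C))
s,K,C=cam("scene");
for z in (500,450,400,350): print(z,proj(np.array([[460,74,z]]),K,C), "now; wrist cap px was ~(325,74) at tcp z 249")
```

```text
(array([461.1,  73.7, 115.7]), array([[-0.966,  0.259,  0.003],
       [ 0.259,  0.966, -0.   ],
       [-0.003,  0.001, -1.   ]]))
shift now-axes [0.12 0.   0.37] after-turn axes [0.12 0.   0.37] turn [0.001 0.003 0.   ] phi 75.0 F [-0.   0.   0.1] t 3.0 w 0.286
grip (array([283.9, 298. ]), array([27.1, 90.2]), 1.0) (array([459.1,  76.2]), array([12.5, 47.9]), 74.2)
tcp+19 px [[279.84111389 289.66463909]]
500 [[309.50206953  93.83001454]] now; wrist cap px was ~(325,74) at tcp z 249
450 [[308.57579805 113.63848937]] now; wrist cap px was ~(325,74) at tcp z 249
400 [[307.69886828 132.39178358]] now; wrist cap px was ~(325,74) at tcp z 249
350 [[306.86743989 150.17202266]] now; wrist cap px was ~(325,74) at tcp z 249
```

View pics/w2.png

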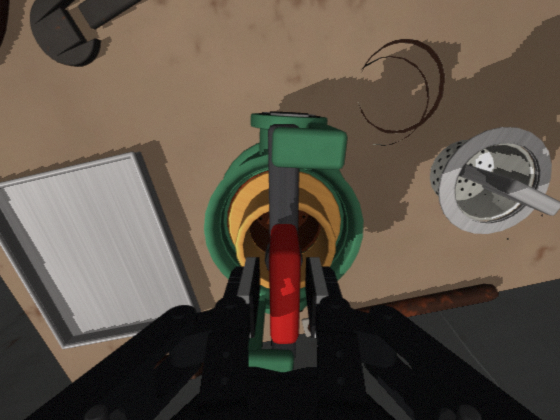

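Wrist view: the red grip (284,298) stands between the open fingers and the far lug's lip is at (308,148). Next: centre and close.

Emit:
move_arm([
  {"x": 0.1,"y": 0.2,"z": 0.2,"ax": 0,"ay": 0,"az": 0.0,"claw": 2.5},
  {"x": 0,"y": 0,"z": 0,"ax": 0,"ay": 0,"az": 0,"claw": 0.5},
  {"x": 0,"y": 0,"z": 0,"ax": 0,"ay": 0,"az": 0,"claw": 0.5},
  {"x": 0,"y": 0,"z": 0,"ax": 0,"ay": 0,"az": 0,"claw": 0.5},
  {"x": 0,"y": 0,"z": 0,"ax": 0,"ay": 0,"az": 0,"claw": 0.5},
])

```text
t: 3.6
eef_pos: [459.4, 76.0, 112.4]
tcp_rot: [-0.41, -3.114, -0.0]
force: [-0.9, 1.1, 2.6]
grip_width: 0.152
finger_force: 58.9
```

Run:
```python
from h import *
img,K,C=cam("wrist"); plan(460,75,113,75); 
c=big(mask(img,(0,180,100),(6,255,255))); print("grip",rect(c),rect(onto(c,K,C,147)))
a,Ka,Ca=cam("top");b,Kb,Cb=cam("scene")
cv2.imwrite("pics/spout.png",np.hstack([cv2.resize(a[40:240,20:220],(400,400)),cv2.resize(b[0:200,180:380],(400,400))])[...,::-1])
```

```text
shift now-axes [-0.08 -0.08 -0.06] after-turn axes [-0.08 -0.08 -0.06] turn [ 0. -0.  0.] phi 75.0 F [-1.1  0.6  2.1] t 3.6 w 0.162
grip (array([282.1, 308. ]), array([27.2, 90.3]), 1.2) (array([459.5,  76.7]), array([12.4, 47.4]), 74.9)
```

View pics/spout.png

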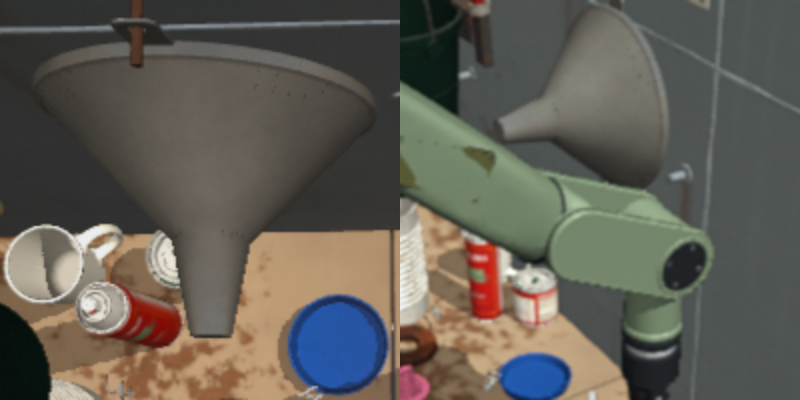

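Spout tip is at about (125,207) top and (231,67) scene, i.e. roughly (446,419) at z≈410-450, just above the pan, so I'll stay low there. The bar is gripped; next I turn it open and lift.

Emit:
move_arm([
  {"x": 0,"y": 0,"z": 0,"ax": 0,"ay": 0,"az": -0.11,"claw": 0.5},
  {"x": 0,"y": 0,"z": 0,"ax": 0,"ay": 0,"az": -0.11,"claw": 0.5},
  {"x": 0,"y": 0,"z": 0,"ax": 0,"ay": 0,"az": -0.11,"claw": 0.5},
  {"x": 0,"y": 0,"z": 0,"ax": 0,"ay": 0,"az": -0.11,"claw": 0.5},
  {"x": 0,"y": 0,"z": 0,"ax": 0,"ay": 0,"az": -0.11,"claw": 0.5},
  {"x": 0,"y": 0,"z": 0,"ax": 0,"ay": 0,"az": -0.11,"claw": 0.5},
  {"x": 0,"y": 0,"z": 0,"ax": 0,"ay": 0,"az": 0,"claw": 0.5},
  {"x": 0,"y": 0,"z": -1,"ax": 0,"ay": 0,"az": 0,"claw": 0.5},
  {"x": 0,"y": 0,"z": -2,"ax": 0,"ay": 0,"az": 0,"claw": 0.5},
  {"x": 0,"y": 0,"z": -3,"ax": 0,"ay": 0,"az": 0,"claw": 0.5},
])

```text
t: 4.75
eef_pos: [457.0, 75.9, 170.8]
tcp_rot: [0.617, -3.074, -0.002]
force: [0.5, -0.5, -3.2]
grip_width: 0.156
finger_force: 58.4
```

Run:
```python
from h import *
img,K,C=cam("wrist","w3"); plan(460,75,113,75); 
c=big(mask(img,(0,180,100),(6,255,255))); print("grip",rect(c))
a,Ka,Ca=cam("top","t3")
cv2.imwrite("pics/m3.png",np.hstack([cv2.resize(img,(560,420)),cv2.resize(a[160:265,310:370],(240,420))])[...,::-1])
t=big(mask(img,(0,0,120),(180,60,255),(0,100,200,360))); print("tray",rect(onto(t,K,C,17)),rect(onto(t,K,C,3)))
plan(465,-150,200,88)
```

```text
shift now-axes [ 0.23 -0.01  6.44] after-turn axes [ 0.14 -0.13  6.44] turn [-0.001  0.006  0.658] phi 112.7 F [1.8 1.1 1.4] t 4.8 w 0.157
grip (array([281.5, 304. ]), array([96., 29.]), 90.0)
tray (array([ 476.1, -107.9]), array([148.3, 153.9]), 87.5) (array([ 480.6, -115.1]), array([155.3, 161.2]), 87.5)
shift now-axes [  8.48 -20.93  -2.37] after-turn axes [ -1.03 -22.56  -2.37] turn [-0.002  0.008  0.431] phi 112.7 F [ 1.  -0.6 -2.7] t 4.8 w 0.15
```

View pics/m3.png

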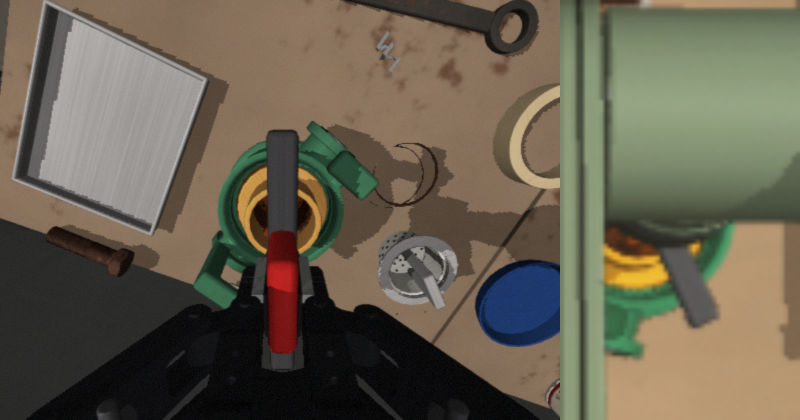

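Run:
```python
from h import *
img,K,C=cam("wrist")
P=onto([(46,3),(208,79),(153,233),(12,178)],K,C,17); print(P, P.mean(0), np.degrees(np.arctan2(*(P[1]-P[2])[::-1])),np.linalg.norm(P[1]-P[0]),np.linalg.norm(P[1]-P[2]))
```

```text
[[ 386.37414956 -177.93427941]
 [ 389.84399796  -29.59071558]
 [ 563.68517195  -37.70585565]
 [ 559.36110989 -189.35976982]] [ 474.81610734 -108.64765512] 177.32729614574137 148.38413924463512 174.03048374602628
```

Emit:
move_arm([
  {"x": 0,"y": 0,"z": -2.4,"ax": 0,"ay": 0,"az": 0.086,"claw": 0.5},
  {"x": 0,"y": 0,"z": 0,"ax": 0,"ay": 0,"az": 0.115,"claw": 0.5},
  {"x": 0,"y": 0,"z": 0,"ax": 0,"ay": 0,"az": 0.115,"claw": 0.5},
  {"x": 0,"y": 0,"z": 0,"ax": 0,"ay": 0,"az": 0.115,"claw": 0.5},
  {"x": -0.2,"y": -4,"z": 0,"ax": 0,"ay": 0,"az": 0,"claw": 0.5},
  {"x": -0.2,"y": -4,"z": 0,"ax": 0,"ay": 0,"az": 0,"claw": 0.5},
  {"x": -0.2,"y": -4,"z": 0,"ax": 0,"ay": 0,"az": 0,"claw": 0.5},
  {"x": -0.2,"y": -4,"z": 0,"ax": 0,"ay": 0,"az": 0,"claw": 0.5},
  {"x": -0.2,"y": -4,"z": 0,"ax": 0,"ay": 0,"az": 0,"claw": 0.5},
  {"x": 0,"y": -2.5,"z": 0,"ax": 0,"ay": 0,"az": 0,"claw": 0.5},
])

```text
t: 5.9
eef_pos: [460.8, -151.4, 194.4]
tcp_rot: [-0.056, -3.138, -0.001]
force: [-0.6, 0.8, -1.9]
grip_width: 0.155
finger_force: 59.3
```

Run:
```python
from h import *
img,K,C=cam("wrist","w4"); plan(465,-150,200,88)
a,Ka,Ca=cam("top","t4")
g=mask(a,(60,90,30),(90,255,255),(290,170,370,260))
y=big(mask(a,(15,150,120),(32,255,255),(290,170,370,260))); print("ring flange",circ(onto(y,Ka,Ca,60)),cv2.minEnclosingCircle(onto(y,Ka,Ca,60).astype(np.float32)))
cv2.imwrite("pics/m4.png",np.hstack([cv2.resize(img,(440,330)),cv2.resize(a[165:260,290:390],(347,330))])[...,::-1])
```

```text
shift now-axes [-0.4   0.47 -0.55] after-turn axes [-0.4   0.47 -0.55] turn [-0.003 -0.003 -0.003] phi 87.8 F [-0.1 -4.  -3. ] t 6.0 w 0.156
ring flange (array([458.8,  71.8]), 39.9) ((458.9010009765625, 71.91576385498047), 40.99987030029297)
```

View pics/m4.png

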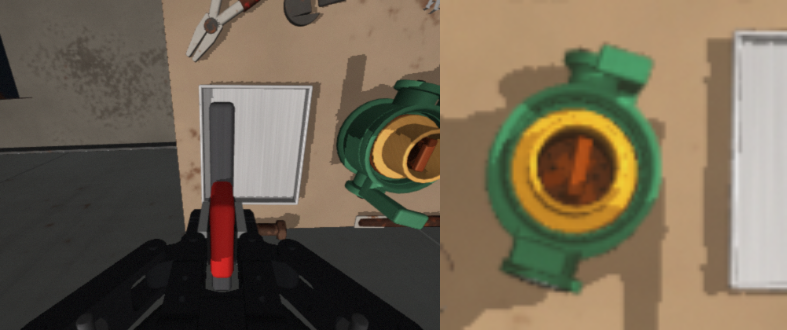

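Run:
```python
from h import *
img,K,C=cam("wrist")
m=mask(img,(0,0,100),(180,60,255),(225,90,420,290)); c=big(m); q=cv2.approxPolyDP(c,8,True)[:,0]; print(q.tolist())
print(np.round(onto(q,K,C,17),1))
P=onto(np.array([(199,87),(312,87),(299,204),(203,204)])/0.7857,K,C,17); print(P,P.mean(0))
a,Ka,Ca=cam("top"); c=big(mask(a,(0,0,120),(180,60,255),(365,165,445,255))); print("tray",rect(onto(c,Ka,Ca,17)),rect(c))
```

```text
[[255, 107], [257, 256], [259, 111], [262, 250], [265, 136], [293, 129], [297, 249], [372, 251], [378, 226], [375, 257], [308, 257], [378, 260], [398, 109]]
[[ 374.7 -175.5]
 [ 544.7 -184.7]
 [ 378.7 -171.7]
 [ 536.9 -178.2]
 [ 403.9 -166.9]
 [ 397.9 -137.2]
 [ 537.2 -136.2]
 [ 543.4  -46. ]
 [ 511.2  -41. ]
 [ 551.7  -41.9]
 [ 548.5 -123.1]
 [ 555.9  -38. ]
 [ 382.3  -29.1]]
[[ 378.22335496 -177.51307627]
 [ 383.92060368  -29.88508611]
 [ 555.51828538  -34.92480322]
 [ 549.74454275 -183.41494521]] [ 466.85169669 -106.4344777 ]
tray (array([ 465.5, -111.1]), array([148.8, 176.5]), 87.3) (array([404.9, 211.3]), array([63.4, 74.9]), 1.2)
```

Emit:
move_arm([
  {"x": -0.3,"y": 0.2,"z": 3,"ax": 0,"ay": 0,"az": 0.01,"claw": 0.5},
  {"x": 0,"y": 0,"z": 4,"ax": 0,"ay": 0,"az": 0,"claw": 0.5},
  {"x": 0,"y": 0,"z": 4,"ax": 0,"ay": 0,"az": 0,"claw": 0.5},
  {"x": 0,"y": 0,"z": 3,"ax": 0,"ay": 0,"az": 0,"claw": 0.5},
  {"x": 0,"y": 0,"z": 1.5,"ax": 0,"ay": 0,"az": 0,"claw": 0.5},
  {"x": 0,"y": 0,"z": 0,"ax": 0,"ay": 0,"az": 0,"claw": 0.5},
])

```text
t: 6.7
eef_pos: [461.8, -144.2, 37.8]
tcp_rot: [-0.065, -3.133, -0.007]
force: [-0.4, 0.4, -3.4]
grip_width: 0.152
finger_force: 59.4
```

Run:
```python
from h import *
plan(464,-150,20,87.2)
```

```text
shift now-axes [-0.26 -0.57  1.78] after-turn axes [-0.25 -0.56  1.78] turn [ 0.004 -0.008  0.007] phi 87.6 F [-0.4  0.4 -3.4] t 6.7 w 0.152
```

Emit:
move_arm([
  {"x": -0.3,"y": -0.4,"z": 0.8,"ax": 0.004,"ay": -0.008,"az": 0.007,"claw": 0.5},
  {"x": 0,"y": 0,"z": 0.6,"ax": 0,"ay": 0,"az": 0,"claw": 0.5},
  {"x": 0,"y": 0,"z": 0.3,"ax": 0,"ay": 0,"az": 0,"claw": 0.5},
  {"x": 0,"y": 0,"z": 0,"ax": 0,"ay": 0,"az": 0,"claw": 0.5},
])

```text
t: 7.1
eef_pos: [468.1, -151.5, 24.4]
tcp_rot: [0.078, 3.133, -0.007]
force: [0.1, -0.5, -2.7]
grip_width: 0.153
finger_force: 59.6
```

Run:
```python
from h import *
plan(464,-150,20,87.2)
```

```text
shift now-axes [0.42 0.14 0.44] after-turn axes [0.41 0.13 0.44] turn [-0.004  0.008 -0.001] phi 87.1 F [ 0.1 -0.5 -2.7] t 7.1 w 0.153
```

Emit:
move_arm([
  {"x": 0.3,"y": 0,"z": 0.3,"ax": 0,"ay": 0,"az": 0,"claw": 0.5},
  {"x": 0,"y": 0,"z": 0.2,"ax": 0,"ay": 0,"az": 0,"claw": 0.5},
  {"x": 0,"y": 0,"z": 0,"ax": 0,"ay": 0,"az": 0,"claw": 0.5},
  {"x": 0,"y": 0,"z": 0,"ax": 0,"ay": 0,"az": 0,"claw": 2.6},
  {"x": 0,"y": 0,"z": 0,"ax": 0,"ay": 0,"az": 0,"claw": 2.6},
  {"x": 0,"y": 0,"z": -1,"ax": 0,"ay": 0,"az": 0,"claw": 2.6},
  {"x": 0,"y": 0,"z": -3,"ax": 0,"ay": 0,"az": 0,"claw": 2.6},
  {"x": 0,"y": 0,"z": -4,"ax": 0,"ay": 0,"az": 0,"claw": 5},
  {"x": 0,"y": 2,"z": -4.5,"ax": 0,"ay": 0,"az": 0,"claw": 8.5},
  {"x": 0,"y": 4,"z": -4.5,"ax": 0,"ay": 0,"az": 0,"claw": 8.5},
])

```text
t: 8.1
eef_pos: [467.5, -98.6, 184.9]
tcp_rot: [0.083, 3.129, -0.009]
force: [1.1, 0.2, 0.3]
grip_width: 0.799
finger_force: 0.0
```

Run:
```python
from h import *
img,K,C=cam("wrist","w5"); plan(459,76,200,75)
c=big(mask(img,(0,180,100),(6,255,255))); print("grip",rect(onto(c,K,C,54)))
cv2.imwrite("pics/w5s.png",img[...,::-1])
```

```text
shift now-axes [ 2.01 16.98 -1.  ] after-turn axes [ 5.57 16.17 -0.88] turn [-0.002  0.022  0.213] phi 87.2 F [2.3 4.3 4. ] t 8.2 w 0.882
grip (array([ 464.8, -150.3]), array([12.1, 47.6]), 87.2)
```

View pics/w5s.png

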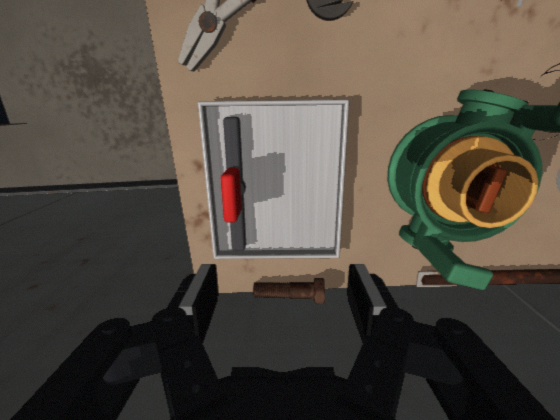

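Bar is flat in the tray at (232,190). Next: over the ring.

Emit:
move_arm([
  {"x": 0.5,"y": 4,"z": -0.9,"ax": 0,"ay": 0.02,"az": 0,"claw": 8.5},
  {"x": 0.5,"y": 4,"z": 0,"ax": 0,"ay": 0,"az": 0,"claw": 8.5},
  {"x": 0.5,"y": 4,"z": 0,"ax": 0,"ay": 0,"az": 0,"claw": 8.5},
  {"x": 0.3,"y": 3,"z": 0,"ax": 0,"ay": 0,"az": 0,"claw": 8.5},
  {"x": 0.2,"y": 2,"z": 0,"ax": 0,"ay": 0,"az": 0.107,"claw": 8.5},
  {"x": 0,"y": 0,"z": 0,"ax": 0,"ay": 0,"az": 0.107,"claw": 8.5},
  {"x": 0,"y": 0,"z": 0,"ax": 0,"ay": 0,"az": 0,"claw": 8.5},
  {"x": 0,"y": 0,"z": 0,"ax": 0,"ay": 0,"az": 0,"claw": 8.5},
])

```text
t: 8.95
eef_pos: [455.0, 73.1, 190.2]
tcp_rot: [-0.408, -3.104, 0.008]
force: [-0.1, -0.1, 0.2]
grip_width: 0.992
finger_force: 0.0
```

```bash
cat >> h.py <<'E'
def ringfit(img,K,C,z,roi=None):
    y=big(mask(img,(15,120,80),(32,255,255),roi)); P=onto(cv2.convexHull(y)[:,0],K,C,z); return cv2.minEnclosingCircle(P.astype(np.float32)),circ(P)
E
python3 - <<'E'
from h import *
img,K,C=cam("wrist","w6"); plan(459,76,200,75)
print(ringfit(img,K,C,96),ringfit(img,K,C,60))
g=big(mask(img,(60,90,30),(90,255,255)))
P=onto(g,K,C,70); r=np.hypot(*(P-[459,76]).T); print("green",circ(P[(r<58)&(r>46)]))
print("proj centre top of ring",proj([[459,76,96]],K,C))
cv2.imwrite("pics/w6s.png",img[...,::-1])
E
```

```text
shift now-axes [-0.3   0.39 -0.99] after-turn axes [-0.31  0.4  -0.99] turn [-0.006 -0.01  -0.001] phi 75.0 F [ 0.4  0.1 -0.4] t 9.0 w 0.997
(((450.16278076171875, 77.73700714111328), 38.98014450073242), (array([450.1,  79.2]), 37.0)) (((461.4976806640625, 74.90089416503906), 44.86845779418945), (array([461.4,  76.6]), 42.6))
green (array([458.8,  76.3]), 54.3)
proj centre top of ring [[286.0979541  217.18830627]]
```

View pics/w6s.png

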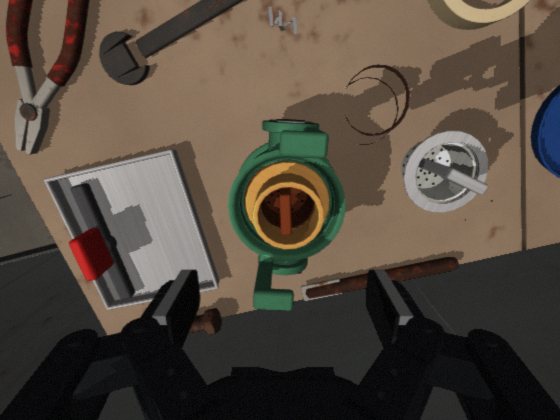

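Ring neck top centre is at (291,216), so the ring is ≈(459.5,77); the bail runs along the tool's x.

Emit:
move_arm([
  {"x": -0.3,"y": 0.5,"z": 2,"ax": -0.006,"ay": -0.01,"az": 0,"claw": 8.5},
  {"x": 0,"y": 0,"z": 3,"ax": 0,"ay": 0,"az": 0,"claw": 8.5},
  {"x": 0,"y": 0,"z": 3,"ax": 0,"ay": 0,"az": 0,"claw": 8.5},
  {"x": 0,"y": 0,"z": 1.5,"ax": 0,"ay": 0,"az": 0,"claw": 8.5},
  {"x": 0,"y": 0,"z": 0,"ax": 0,"ay": 0,"az": 0,"claw": 8.5},
  {"x": 0,"y": 0,"z": 0,"ax": 0,"ay": 0,"az": 0,"claw": 8.5},
])

```text
t: 9.6
eef_pos: [459.1, 76.7, 95.1]
tcp_rot: [-0.413, -3.113, 0.001]
force: [0.4, 0.3, -0.5]
grip_width: 0.994
finger_force: 0.0
```

Run:
```python
from h import *
plan(459.5,77,66,75)
```

```text
shift now-axes [-0.04  0.04  2.91] after-turn axes [-0.04  0.04  2.91] turn [-0.    -0.001 -0.002] phi 74.9 F [ 0.4  0.3 -0.5] t 9.6 w 0.994
```

Emit:
move_arm([
  {"x": 0,"y": 0,"z": 1.4,"ax": 0,"ay": 0,"az": 0,"claw": 8.5},
  {"x": 0,"y": 0,"z": 1.4,"ax": 0,"ay": 0,"az": 0,"claw": 8.5},
  {"x": 0,"y": 0,"z": 0,"ax": 0,"ay": 0,"az": 0,"claw": 8.5},
  {"x": 0,"y": 0,"z": 0,"ax": 0,"ay": 0,"az": 0,"claw": 5.5},
  {"x": 0,"y": 0,"z": 0,"ax": 0,"ay": 0,"az": 0,"claw": 5.5},
  {"x": 0,"y": 0,"z": 0,"ax": 0,"ay": 0,"az": 0,"claw": 5.5},
  {"x": 0,"y": 0,"z": 0,"ax": 0,"ay": 0,"az": 0,"claw": 5.5},
])

```text
t: 10.3
eef_pos: [460.2, 77.1, 68.8]
tcp_rot: [0.413, 3.112, -0.0]
force: [-1.6, -0.3, 5.9]
grip_width: 0.697
finger_force: 63.4
```

Emit:
move_arm([
  {"x": 0,"y": 0,"z": -1,"ax": 0,"ay": 0,"az": 0,"claw": 5.5},
  {"x": 0,"y": 0,"z": -3,"ax": 0,"ay": 0,"az": 0,"claw": 5.5},
  {"x": 0,"y": 0,"z": -3.5,"ax": 0,"ay": 0,"az": 0,"claw": 5.5},
  {"x": 0,"y": 0,"z": -3.5,"ax": 0,"ay": 0,"az": 0,"claw": 5.5},
  {"x": 0,"y": 0,"z": 0,"ax": 0,"ay": 0,"az": 0.131,"claw": 5.5},
  {"x": 0,"y": 0,"z": 0,"ax": 0,"ay": 0,"az": 0.131,"claw": 5.5},
  {"x": 0,"y": 0,"z": 0,"ax": 0,"ay": 0,"az": 0.131,"claw": 5.5},
  {"x": 0,"y": 0,"z": 0,"ax": 0,"ay": 0,"az": 0.131,"claw": 5.5},
  {"x": 0,"y": 0,"z": 0,"ax": 0,"ay": 0,"az": 0.131,"claw": 5.5},
  {"x": 0,"y": 0,"z": 0,"ax": 0,"ay": 0,"az": 0.131,"claw": 5.5},
])

```text
t: 11.3
eef_pos: [458.5, 77.3, 177.2]
tcp_rot: [-1.581, -2.714, 0.001]
force: [0.5, 0.5, -2.3]
grip_width: 0.698
finger_force: 65.9
```

Run:
```python
from h import *
print(monitor.get_obs()["joint_positions"],pose()[0]); plan(467,-86,120,30)
```

```text
[-1.94068126e-02  2.49919052e-02  1.86093143e+00 -1.56085927e-04
  1.25658086e+00 -5.35085171e-01] [458.5  77.3 177.2]
shift now-axes [-14.62  -7.31   5.73] after-turn axes [-14.56  -7.43   5.72] turn [-0.001 -0.    -0.008] phi 29.5 F [ 0.5  0.5 -2.3] t 11.3 w 0.698
```

Emit:
move_arm([
  {"x": -2.9,"y": -1.5,"z": 0,"ax": 0,"ay": 0,"az": 0,"claw": 5.5},
  {"x": -3.4,"y": -1.7,"z": 0,"ax": 0,"ay": 0,"az": 0,"claw": 5.5},
  {"x": -3.4,"y": -1.7,"z": 0,"ax": 0,"ay": 0,"az": 0,"claw": 5.5},
  {"x": -3,"y": -1.5,"z": 1.7,"ax": 0,"ay": 0,"az": 0,"claw": 5.5},
  {"x": -1.9,"y": -1,"z": 3,"ax": 0,"ay": 0,"az": 0,"claw": 5.5},
  {"x": 0,"y": 0,"z": 3,"ax": 0,"ay": 0,"az": 0,"claw": 5.5},
  {"x": 0,"y": 0,"z": 3,"ax": 0,"ay": 0,"az": 0,"claw": 5.5},
  {"x": 0,"y": 0,"z": 2,"ax": 0,"ay": 0,"az": 0,"claw": 5.5},
  {"x": 0,"y": 0,"z": 0,"ax": 0,"ay": 0,"az": 0,"claw": 5.5},
  {"x": 0,"y": 0,"z": 0,"ax": 0,"ay": 0,"az": 0,"claw": 5.5},
])

```text
t: 12.3
eef_pos: [467.3, -86.3, 50.3]
tcp_rot: [-1.574, -2.718, 0.001]
force: [1.0, 0.2, -2.2]
grip_width: 0.7
finger_force: 66.0
```

Run:
```python
from h import *
plan(467,-86,18,30)
```

```text
shift now-axes [ 0.04 -0.01  3.23] after-turn axes [ 0.04 -0.01  3.23] turn [-0.001 -0.    -0.003] phi 29.9 F [ 1.   0.2 -2.2] t 12.3 w 0.7
```

Lower, release, rise and head back over the strainer.

Emit:
move_arm([
  {"x": 0,"y": 0,"z": 1.5,"ax": 0,"ay": 0,"az": 0,"claw": 5.5},
  {"x": 0,"y": 0,"z": 1.2,"ax": 0,"ay": 0,"az": 0,"claw": 5.5},
  {"x": 0,"y": 0,"z": 0.5,"ax": 0,"ay": 0,"az": 0,"claw": 5.5},
  {"x": 0,"y": 0,"z": 0,"ax": 0,"ay": 0,"az": 0,"claw": 5.5},
  {"x": 0,"y": 0,"z": 0,"ax": 0,"ay": 0,"az": 0,"claw": 7.5},
  {"x": 0,"y": 0,"z": 0,"ax": 0,"ay": 0,"az": 0,"claw": 7.5},
  {"x": 0,"y": 0,"z": -2,"ax": 0,"ay": 0,"az": 0,"claw": 7.5},
  {"x": 0,"y": 0,"z": -4,"ax": 0,"ay": 0,"az": 0,"claw": 7.5},
  {"x": 0,"y": 0,"z": -4,"ax": 0,"ay": 0,"az": 0,"claw": 5},
  {"x": 0,"y": 0,"z": -4,"ax": 0,"ay": 0,"az": 0,"claw": 5},
])

```text
t: 13.3
eef_pos: [467.3, -86.2, 159.7]
tcp_rot: [-1.574, -2.719, 0.001]
force: [-0.0, -0.2, -0.5]
grip_width: 0.59
finger_force: 0.0
```

Run:
```python
from h import *
img,K,C=cam("wrist","w7"); plan(459,76.5,200,75); print(pose()[0])
print(ringfit(img,K,C,45))
cv2.imwrite("pics/w7s.png",img[...,::-1])
```

```text
shift now-axes [14.89  7.06 -3.39] after-turn axes [ 5.54 15.54 -3.28] turn [ 0.004  0.013 -0.788] phi 29.9 F [ 2.6 -0.5  2.9] t 13.3 w 0.591
[472.3 -88.  167.2]
(((463.27154541015625, -76.73294830322266), 37.841285705566406), (array([462.9, -76.4]), 36.5))
```

View pics/w7s.png

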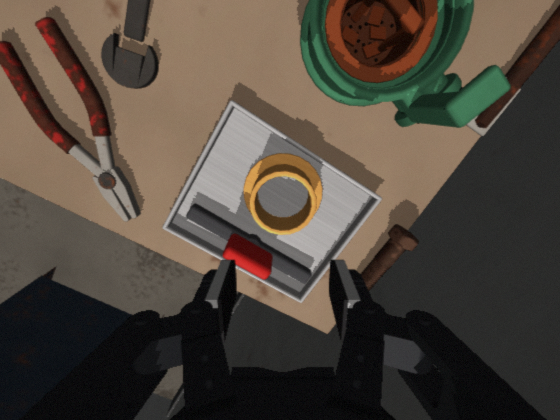

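Ring flat in the tray at (283,200) beside the bar. Back to the strainer for the dirty basket.

Emit:
move_arm([
  {"x": 0,"y": 0,"z": -3,"ax": 0,"ay": 0,"az": 0,"claw": 5},
  {"x": 3.5,"y": 1.7,"z": 0,"ax": 0,"ay": 0,"az": -0.0,"claw": 5},
  {"x": 4,"y": 2,"z": 0,"ax": 0,"ay": 0,"az": 0,"claw": 5},
  {"x": 4,"y": 2,"z": 0,"ax": 0,"ay": 0,"az": 0,"claw": 5},
  {"x": 3.4,"y": 1.4,"z": 0,"ax": 0,"ay": 0,"az": -0.131,"claw": 5},
  {"x": 0,"y": 0,"z": 0,"ax": 0,"ay": 0,"az": -0.131,"claw": 5},
  {"x": 0,"y": 0,"z": 0,"ax": 0,"ay": 0,"az": -0.131,"claw": 5},
  {"x": 0,"y": 0,"z": 0,"ax": 0,"ay": 0,"az": -0.131,"claw": 5},
  {"x": 0,"y": 0,"z": 0,"ax": 0,"ay": 0,"az": -0.131,"claw": 5},
  {"x": 0,"y": 0,"z": 0,"ax": 0,"ay": 0,"az": -0.131,"claw": 5},
])

```text
t: 14.35
eef_pos: [455.0, 78.5, 188.1]
tcp_rot: [0.404, 3.115, -0.0]
force: [0.1, -0.1, -0.4]
grip_width: 0.586
finger_force: 0.0
```

Run:
```python
from h import *
img,K,C=cam("wrist","w8"); plan(459,76.5,200,75); print(pose()[0],monitor.get_obs()["joint_positions"])
cv2.imwrite("pics/w8s.png",img[...,::-1])
g=big(mask(img,(60,90,30),(90,255,255)))
P=onto(g,K,C,70); r=np.hypot(*(P-[459,76]).T); print("green",circ(P[(r<58)&(r>46)]))
print("c",proj([[459.5,76.5,92],[459.5,76.5,70]],K,C))
c=big(mask(img,(95,120,30),(130,255,255))); print("pan",circ(onto(c,K,C,18)),c.min(0),c.max(0))
m=mask(img,(0,0,110),(180,50,255),(380,80,559,330)); c=big(m); print("clean",c.min(0),c.max(0),circ(onto(cv2.convexHull(c)[:,0],K,C,44)))
```

```text
shift now-axes [-0.44 -0.08 -1.19] after-turn axes [-0.44 -0.08 -1.19] turn [-0.     0.     0.007] phi 75.4 F [-0.6  0.8 -0.5] t 14.4 w 0.586
[455.   78.4 188.1] [-1.69823346e-02  4.50604727e-03  1.85762672e+00 -2.13494169e-04
  1.27939015e+00 -1.33270855e+00]
green (array([458.7,  76.4]), 54.4)
c [[280.13101343 217.21320568]
 [280.28288771 208.94531502]]
pan (array([469.2, 366.1]), 33.5) [527  85] [559 179]
clean [396 131] [482 212] (array([473.4, 235.9]), 41.6)
```

View pics/w8s.png

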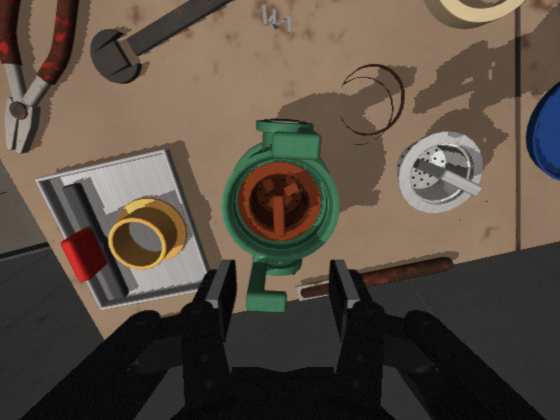

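Bail top bar centred at (280,217), aligned with the tool's x; that matches the projected strainer centre. I tilt the tool 10° about its closing axis so the wrist will later stay clear of the spout.

Emit:
move_arm([
  {"x": -0.4,"y": -0.1,"z": 0,"ax": 0,"ay": -0.0875,"az": 0.0,"claw": 4},
  {"x": 0,"y": 0,"z": 0,"ax": 0,"ay": -0.0875,"az": 0,"claw": 4},
  {"x": -0.87,"y": 0,"z": 4.9,"ax": 0,"ay": 0,"az": 0,"claw": 4},
  {"x": -0.52,"y": 0,"z": 2.95,"ax": 0,"ay": 0,"az": 0,"claw": 4},
  {"x": 0,"y": 0,"z": 0,"ax": 0,"ay": 0,"az": 0,"claw": 4},
  {"x": 0,"y": 0,"z": 0,"ax": 0,"ay": 0,"az": 0,"claw": 4},
])

```text
t: 15.0
eef_pos: [484.5, 69.2, 112.8]
tcp_rot: [0.393, 2.944, -0.035]
force: [0.3, -0.2, 0.2]
grip_width: 0.471
finger_force: 0.0
```

Run:
```python
from h import *
img,K,C=cam("wrist","w9"); plan(459.5,76.5,67,75); print(pose())
# bail top: bright part check along image: rust saturation mask centre inside mouth
print("bail ends px",proj([[459.5+19*.966,76.5-19*.259,92],[459.5-19*.966,76.5+19*.259,92],[459.5,76.5,92]],K,C))
```

```text
shift now-axes [3.46 0.03 4.15] after-turn axes [2.69 0.03 4.69] turn [-0.     0.175 -0.003] phi 74.8 F [ 0.5 -0.7  1.1] t 15.1 w 0.469
(array([485.3,  69.2, 113.9]), array([[-0.95 ,  0.262,  0.168],
       [ 0.258,  0.965, -0.046],
       [-0.174,  0.   , -0.985]]))
bail ends px [[281.50612536 237.9129497 ]
 [281.16217103 179.38337444]
 [281.34357506 210.25230046]]
```

Emit:
move_arm([
  {"x": 1.8,"y": 0,"z": 0,"ax": 0,"ay": 0,"az": 0,"claw": 4},
  {"x": 1.6,"y": 0,"z": 0,"ax": 0,"ay": 0,"az": 0,"claw": 4},
  {"x": 0,"y": 0,"z": 0,"ax": 0,"ay": 0,"az": 0,"claw": 4},
  {"x": 0,"y": 0,"z": 2,"ax": 0,"ay": 0,"az": 0,"claw": 4},
  {"x": 0,"y": 0,"z": 1.5,"ax": 0,"ay": 0,"az": 0,"claw": 4},
  {"x": 0,"y": 0,"z": 0.5,"ax": 0,"ay": 0,"az": 0,"claw": 4},
  {"x": 0,"y": 0,"z": 0,"ax": 0,"ay": 0,"az": 0,"claw": 4},
])

```text
t: 15.75
eef_pos: [459.8, 76.0, 68.0]
tcp_rot: [0.391, 2.942, -0.035]
force: [-0.0, 0.0, -0.2]
grip_width: 0.47
finger_force: 0.0
```

Run:
```python
from h import *
img,K,C=cam("wrist","w10"); plan(459.5,76.5,67,75); print(pose()[0])
P=monitor.get_obs()["eef_pos"]
print("grasp px",proj([P+[-3,1,19]],K,C),"bail centre px expected",proj([[459.5,76.5,92]],K,C))
h=cv2.cvtColor(img,cv2.COLOR_RGB2HSV)
m=mask(img,(4,120,60),(16,255,255),(230,200,340,330)); ys,xs=np.where(m>0)
for r in range(210,330,10):
    x=xs[ys==r]; print(r,(x.min(),x.max(),len(x)) if len(x) else None,end=" ")
cv2.imwrite("pics/w10s.png",img[...,::-1])
```

```text
shift now-axes [0.09 0.03 0.13] after-turn axes [0.07 0.03 0.14] turn [-0.     0.176 -0.002] phi 74.9 F [0.4 0.7 0.2] t 15.8 w 0.468
[460.1  76.   68.4]
grasp px [[280.74595103 291.72723121]] bail centre px expected [[280.99662223 302.52309556]]
210 (np.int64(230), np.int64(258), 29) 220 (np.int64(230), np.int64(245), 16) 230 (np.int64(230), np.int64(235), 6) 240 (np.int64(230), np.int64(230), 1) 250 (np.int64(329), np.int64(339), 11) 260 (np.int64(335), np.int64(339), 5) 270 (np.int64(268), np.int64(318), 21) 280 (np.int64(267), np.int64(318), 32) 290 (np.int64(246), np.int64(319), 67) 300 (np.int64(260), np.int64(298), 39) 310 (np.int64(269), np.int64(288), 20) 320 (np.int64(270), np.int64(288), 19)
```

View pics/w10s.png

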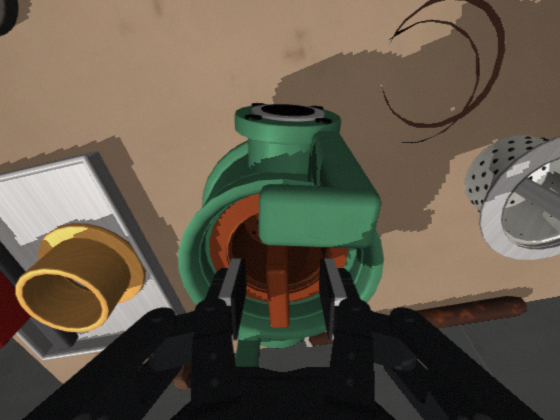

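Bail (279,295) is centred between the fingers. Close and lift straight up.

Emit:
move_arm([
  {"x": 0,"y": 0,"z": 0,"ax": 0,"ay": 0,"az": 0,"claw": 0.3},
  {"x": 0,"y": 0,"z": 0,"ax": 0,"ay": 0,"az": 0,"claw": 0.3},
  {"x": 0,"y": 0,"z": 0,"ax": 0,"ay": 0,"az": 0,"claw": 0.3},
  {"x": 0,"y": 0,"z": 0,"ax": 0,"ay": 0,"az": 0,"claw": 0.3},
  {"x": -0.17,"y": 0,"z": -1,"ax": 0,"ay": 0,"az": 0,"claw": 0.3},
  {"x": -0.35,"y": 0,"z": -2,"ax": 0,"ay": 0,"az": 0,"claw": 0.3},
  {"x": -0.43,"y": 0,"z": -2.5,"ax": 0,"ay": 0,"az": 0,"claw": 0.3},
  {"x": -0.52,"y": 0,"z": -3,"ax": 0,"ay": 0,"az": 0,"claw": 0.3},
  {"x": -0.52,"y": 0,"z": -3,"ax": 0,"ay": 0,"az": 0,"claw": 0.3},
  {"x": -0.26,"y": 0,"z": -1.5,"ax": 0,"ay": 0,"az": 0,"claw": 0.3},
])

```text
t: 16.8
eef_pos: [459.7, 76.9, 202.6]
tcp_rot: [0.39, 2.939, -0.032]
force: [0.5, -0.2, -3.2]
grip_width: 0.099
finger_force: 58.9
```

Run:
```python
from h import *
print(pose()[0]); plan(462,340,190,75)
img,K,C=cam("wrist","w11")
c=big(mask(img,(95,120,30),(130,255,255))); print("pan",circ(onto(c,K,C,18)),c.min(0),c.max(0))
a,Ka,Ca=cam("scene","s11"); m=mask(a,(3,130,50),(14,255,255),(255,80,380,260)); c=big(m); print("rust scene",c.min(0),c.max(0),rect(c))
print("expected basket base, top",proj([[460,76,133],[460,76,173],[460,76,215]],Ka,Ca))
```

```text
[459.7  76.9 202.6]
shift now-axes [ 6.76 25.46  0.11] after-turn axes [ 6.59 25.48  1.26] turn [ 0.002  0.178 -0.002] phi 74.9 F [ 0.5 -0.2 -3.2] t 16.8 w 0.099
pan (array([472., 363.]), 29.4) [536  54] [559 140]
rust scene [288 189] [322 220] (array([304.7, 204.5]), array([30.4, 32.6]), 83.7)
expected basket base, top [[303.28059935 217.31575759]
 [303.80531454 205.91304859]
 [304.37815159 193.46459214]]
```

Emit:
move_arm([
  {"x": 0.5,"y": 2,"z": -0.1,"ax": 0,"ay": 0,"az": 0,"claw": 0.3},
  {"x": 0.84,"y": 3.2,"z": -0.15,"ax": 0,"ay": 0,"az": 0,"claw": 0.3},
  {"x": 0.84,"y": 3.2,"z": -0.15,"ax": 0,"ay": 0,"az": 0,"claw": 0.3},
  {"x": 0.84,"y": 3.2,"z": -0.15,"ax": 0,"ay": 0,"az": 0,"claw": 0.3},
  {"x": 0.84,"y": 3.2,"z": -0.15,"ax": 0,"ay": 0,"az": 0,"claw": 0.3},
  {"x": 0.84,"y": 3.2,"z": -0.15,"ax": 0,"ay": 0,"az": 0,"claw": 0.3},
  {"x": 0.84,"y": 3.2,"z": -0.15,"ax": 0,"ay": 0,"az": 0,"claw": 0.3},
  {"x": 0.7,"y": 2.7,"z": -0.1,"ax": 0,"ay": 0,"az": 0,"claw": 0.3},
  {"x": 0.5,"y": 1.6,"z": 0,"ax": 0,"ay": 0,"az": 0,"claw": 0.3},
  {"x": 0,"y": 0,"z": 0,"ax": 0,"ay": 0,"az": 0,"claw": 0.3},
])

```text
t: 17.9
eef_pos: [458.0, 341.6, 196.7]
tcp_rot: [0.387, 2.946, -0.036]
force: [-0.0, -0.1, -2.4]
grip_width: 0.097
finger_force: 58.9
```

Run:
```python
from h import *
print(pose()); plan(462,340,190,75)
img,K,C=cam("wrist","w12")
c=big(mask(img,(95,120,30),(130,255,255))); print("pan",circ(onto(c,K,C,18)),c.min(0),c.max(0))
```

```text
(array([458. , 341.6, 196.7]), array([[-0.952,  0.258,  0.164],
       [ 0.254,  0.966, -0.046],
       [-0.171, -0.002, -0.985]]))
shift now-axes [-0.31 -0.04  0.74] after-turn axes [-0.43 -0.05  0.67] turn [-0.002  0.172  0.001] phi 75.0 F [-0.  -0.1 -2.4] t 17.9 w 0.097
pan (array([470.1, 403.7]), 57.4) [284 100] [395 206]
```

Emit:
move_arm([
  {"x": 0.15,"y": 0,"z": 0.9,"ax": -0.02,"ay": 0,"az": -0.113,"claw": 0.3},
  {"x": 0.27,"y": 0,"z": 1.55,"ax": -0.02,"ay": 0,"az": -0.113,"claw": 0.3},
  {"x": 0.27,"y": 0,"z": 1.55,"ax": -0.02,"ay": 0,"az": -0.113,"claw": 0.3},
  {"x": 0.27,"y": 0,"z": 1.55,"ax": -0.02,"ay": 0,"az": -0.113,"claw": 0.3},
  {"x": 0.27,"y": 0,"z": 1.55,"ax": -0.02,"ay": 0,"az": -0.113,"claw": 0.3},
  {"x": 0.27,"y": 0,"z": 1.55,"ax": -0.02,"ay": 0,"az": -0.113,"claw": 0.3},
  {"x": 0.27,"y": 0,"z": 1.55,"ax": -0.02,"ay": 0,"az": -0.113,"claw": 0.3},
  {"x": 0.1,"y": 0,"z": 0.5,"ax": 0,"ay": 0,"az": 0,"claw": 0.3},
  {"x": 0,"y": 0,"z": 0,"ax": 0,"ay": 0,"az": 0,"claw": 0.3},
  {"x": 0,"y": 0,"z": 0,"ax": 0,"ay": 0,"az": 0,"claw": 0.3},
])

```text
t: 18.95
eef_pos: [459.9, 339.9, 90.6]
tcp_rot: [-0.789, 2.866, 0.069]
force: [0.5, 0.4, -3.7]
grip_width: 0.1
finger_force: 58.9
```

Run:
```python
from h import *
print(pose()); plan(462,390,88,121); plan(462,390,61.5,121)
a,Ka,Ca=cam("scene","s13"); m=mask(a,(3,130,50),(14,255,255),(200,130,300,240)); c=big(m); print("rust scene",c.min(0),c.max(0),rect(c))
x,y,z=pose()[0]; print(proj([[x,y,z-58],[x,y,z-18],[x,y,z+24]],Ka,Ca))
```

```text
(array([459.9, 339.9,  90.6]), array([[-0.846, -0.512,  0.149],
       [-0.504,  0.859,  0.089],
       [-0.174,  0.   , -0.985]]))
shift now-axes [-2.66  4.2   0.73] after-turn axes [-2.76  4.19  0.26] turn [-0.     0.175 -0.004] phi 120.8 F [ 0.5  0.4 -3.7] t 18.9 w 0.1
shift now-axes [-2.2   4.2   3.34] after-turn axes [-2.76  4.19  2.91] turn [-0.     0.175 -0.004] phi 120.8 F [ 0.5  0.4 -3.7] t 18.9 w 0.1
rust scene [241 175] [266 200] (array([252.4, 187.4]), array([23.6, 24.2]), 24.4)
[[253.8546009  194.47340481]
 [253.5011782  184.36754062]
 [253.11753565 173.39756228]]
```

Emit:
move_arm([
  {"x": -0.7,"y": 1.1,"z": 0.1,"ax": 0,"ay": 0,"az": 0,"claw": 0.3},
  {"x": -1,"y": 1.6,"z": 0.2,"ax": 0,"ay": 0,"az": 0,"claw": 0.3},
  {"x": -1,"y": 1.5,"z": 0.2,"ax": 0,"ay": 0,"az": 0,"claw": 0.3},
  {"x": 0,"y": 0,"z": 0,"ax": 0,"ay": 0,"az": 0,"claw": 0.3},
  {"x": 0,"y": 0,"z": 0,"ax": 0,"ay": 0,"az": 0,"claw": 0.3},
  {"x": 0.2,"y": 0,"z": 1,"ax": 0,"ay": 0,"az": 0,"claw": 0.3},
  {"x": 0.2,"y": 0,"z": 1,"ax": 0,"ay": 0,"az": 0,"claw": 0.3},
  {"x": 0,"y": 0,"z": 0.2,"ax": 0,"ay": 0,"az": 0,"claw": 0.3},
  {"x": 0,"y": 0,"z": 0,"ax": 0,"ay": 0,"az": 0,"claw": 0.3},
])

```text
t: 19.9
eef_pos: [460.4, 389.2, 65.8]
tcp_rot: [-0.792, 2.869, 0.069]
force: [-0.2, 0.5, -3.9]
grip_width: 0.105
finger_force: 58.9
```

Run:
```python
from h import *
print(pose()[0]); plan(462,390,61.5,121)
```

```text
[460.4 389.2  65.8]
shift now-axes [-0.11 -0.02  0.46] after-turn axes [-0.18 -0.02  0.43] turn [ 0.     0.171 -0.002] phi 120.9 F [-0.2  0.5 -3.9] t 19.9 w 0.105
```

Emit:
move_arm([
  {"x": 0,"y": 0,"z": 0.3,"ax": 0,"ay": 0,"az": 0,"claw": 0.3},
  {"x": 0,"y": 0,"z": 0.2,"ax": 0,"ay": 0,"az": 0,"claw": 0.3},
  {"x": 0,"y": 0,"z": 0,"ax": 0,"ay": 0,"az": 0,"claw": 0.3},
  {"x": 0,"y": 0,"z": 0,"ax": 0,"ay": 0,"az": 0,"claw": 3.5},
  {"x": 0,"y": 0,"z": 0,"ax": 0,"ay": 0,"az": 0,"claw": 3.5},
  {"x": 0,"y": 0,"z": 0,"ax": 0,"ay": 0,"az": 0,"claw": 3.5},
  {"x": 0,"y": 0,"z": -2,"ax": 0,"ay": 0,"az": 0,"claw": 4},
  {"x": 0.3,"y": 0,"z": -3,"ax": 0,"ay": 0,"az": 0,"claw": 4},
  {"x": 2,"y": -3,"z": -2,"ax": 0,"ay": 0,"az": 0,"claw": 4},
  {"x": 2,"y": -3,"z": -2,"ax": 0,"ay": 0,"az": 0,"claw": 4},
])

```text
t: 20.9
eef_pos: [443.5, 309.5, 145.4]
tcp_rot: [-0.795, 2.862, 0.07]
force: [0.1, -0.5, 0.1]
grip_width: 0.465
finger_force: 0.0
```

Run:
```python
from h import *
print(pose()); plan(473,236,190,75)
img,K,C=cam("wrist","w14")
c=big(mask(img,(95,120,30),(130,255,255))); print("pan",circ(onto(cv2.convexHull(c)[:,0],K,C,18)),c.min(0),c.max(0))
m=mask(img,(3,130,50),(14,255,255)); c=big(m); print("rust",c.min(0),c.max(0),cv2.contourArea(c),circ(onto(cv2.convexHull(c)[:,0],K,C,47)))
m=mask(img,(0,0,110),(180,50,255)); c=big(m); print("bright",c.min(0),c.max(0),circ(onto(cv2.convexHull(c)[:,0],K,C,44)))
a,K,C=cam("top","t14")
c=big(mask(a,(95,120,30),(130,255,255),(150,170,225,250))); print("pan",c.min(0),c.max(0))
m=mask(a,(3,130,40),(14,255,255),(150,170,225,250)); c=big(m); print("rust",c.min(0),c.max(0))
```

```text
(array([443.5, 309.5, 145.4]), array([[-0.843, -0.516,  0.151],
       [-0.508,  0.857,  0.091],
       [-0.176, -0.   , -0.984]]))
shift now-axes [ 0.46 -7.82 -4.61] after-turn axes [-4.75 -6.34 -4.46] turn [0.071 0.167 0.801] phi 121.0 F [ 0.1 -0.5  0.1] t 20.9 w 0.465
pan (array([470.6, 402. ]), 59.3) [288 189] [402 280]
rust [302 207] [389 288] 3959.0 (array([463.4, 392. ]), 42.8)
bright [136 125] [235 217] (array([472.7, 235.1]), 40.9)
pan [164 187] [212 225]
rust [175 198] [207 222]
```

Emit:
move_arm([
  {"x": 0,"y": 0,"z": -1.5,"ax": 0,"ay": 0,"az": 0,"claw": 5},
  {"x": 0.1,"y": -2.6,"z": -1.5,"ax": 0,"ay": 0,"az": 0,"claw": 5},
  {"x": 0.2,"y": -2.6,"z": -1.5,"ax": 0,"ay": 0,"az": 0,"claw": 5},
  {"x": 0.2,"y": -2.6,"z": 0,"ax": 0,"ay": 0,"az": 0,"claw": 5},
  {"x": 0,"y": 0,"z": 0,"ax": 0,"ay": 0.09,"az": 0,"claw": 5},
  {"x": 0,"y": 0,"z": 0,"ax": 0,"ay": 0.087,"az": 0,"claw": 5},
  {"x": 0,"y": 0,"z": 0,"ax": 0,"ay": 0,"az": -0.12,"claw": 5},
  {"x": 0,"y": 0,"z": 0,"ax": 0,"ay": 0,"az": -0.12,"claw": 5},
  {"x": 0,"y": 0,"z": 0,"ax": 0,"ay": 0,"az": -0.12,"claw": 5},
  {"x": 0,"y": 0,"z": 0,"ax": 0,"ay": 0,"az": 0,"claw": 5},
])

```text
t: 22.0
eef_pos: [472.5, 236.5, 186.8]
tcp_rot: [1.365, -2.827, -0.001]
force: [0.5, -0.3, 0.1]
grip_width: 0.585
finger_force: 0.0
```

Run:
```python
from h import *
print(pose()[0]); plan(473,236,180,142)
img,K,C=cam("wrist","w15"); c=vision.read_camera("wrist")
T=np.eye(4);a=np.radians(75.4);T[:3,:3]=np.array([[-np.sin(a),np.cos(a),0],[np.cos(a),np.sin(a),0],[0,0,-1]]).T;T[:3,3]=[455,78.4,188.1]
P=onto([(443,170),(480,190)],K,T@c["hand_eye"],82); print("bail w8",P,np.degrees(np.arctan2(*(P[1]-P[0])[::-1])))
m=mask(img,(0,0,110),(180,50,255)); k=big(m); print("bright",k.min(0),k.max(0),circ(onto(cv2.convexHull(k)[:,0],K,C,44)))
x0,y0=k.min(0)-12;x1,y1=k.max(0)+12
cv2.imwrite("pics/w15c.png",cv2.resize(img[y0:y1,x0:x1][...,::-1],None,fx=4,fy=4)); print(x0,y0,x1,y1, proj([[473,236,82]],K,C))
```

```text
[472.5 236.5 186.8]
shift now-axes [ 0.01 -0.07  0.68] after-turn axes [ 0.01 -0.07  0.68] turn [ 0.002 -0.002 -0.008] phi 141.5 F [ 0.5 -0.3  0.1] t 22.0 w 0.585
bail w8 [[457.32833191 219.45124814]
 [483.30248065 249.24283977]] 48.91607229919813
bright [241 154] [321 232] (array([472.6, 235.4]), 40.9)
229 142 333 244 [[281.0353851  207.75621232]]
```

View pics/w15c.png

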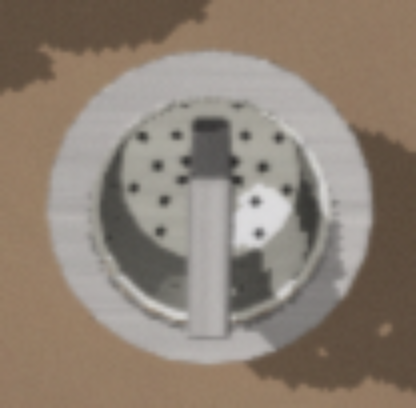

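Bail (centre (281,207), vertical in the image) aligned with the tool and centred. Descend.

Emit:
move_arm([
  {"x": 0,"y": 0,"z": 2,"ax": 0,"ay": 0,"az": 0,"claw": 4},
  {"x": 0,"y": 0,"z": 3.5,"ax": 0,"ay": 0,"az": 0,"claw": 4},
  {"x": 0,"y": 0,"z": 3.5,"ax": 0,"ay": 0,"az": 0,"claw": 4},
  {"x": 0,"y": 0,"z": 2.5,"ax": 0,"ay": 0,"az": 0,"claw": 4},
  {"x": 0,"y": 0,"z": 1,"ax": 0,"ay": 0,"az": 0,"claw": 4},
  {"x": 0,"y": 0,"z": 0,"ax": 0,"ay": 0,"az": 0,"claw": 4},
  {"x": 0,"y": 0,"z": 0,"ax": 0,"ay": 0,"az": 0,"claw": 4},
])

```text
t: 22.8
eef_pos: [473.0, 236.2, 63.2]
tcp_rot: [1.365, -2.829, 0.0]
force: [0.5, -0.7, 0.4]
grip_width: 0.469
finger_force: 0.0
```

Run:
```python
from h import *
plan(473,236,58,142)
```

```text
shift now-axes [ 0.02 -0.01  0.52] after-turn axes [ 0.02 -0.01  0.52] turn [ 0.    -0.001 -0.009] phi 141.5 F [ 0.5 -0.7  0.4] t 22.8 w 0.469
```

Emit:
move_arm([
  {"x": 0,"y": 0,"z": 0.4,"ax": 0,"ay": 0,"az": 0,"claw": 2},
  {"x": 0,"y": 0,"z": 0,"ax": 0,"ay": 0,"az": 0,"claw": 0.3},
  {"x": 0,"y": 0,"z": 0,"ax": 0,"ay": 0,"az": 0,"claw": 0.3},
  {"x": 0,"y": 0,"z": 0,"ax": 0,"ay": 0,"az": 0,"claw": 0.3},
  {"x": 0,"y": 0,"z": 0,"ax": 0,"ay": 0,"az": 0,"claw": 0.3},
  {"x": 0,"y": 0,"z": -2,"ax": 0,"ay": 0,"az": 0,"claw": 0.3},
  {"x": 0,"y": 0,"z": -3.5,"ax": 0,"ay": 0,"az": 0,"claw": 0.3},
  {"x": 0,"y": 0,"z": -3.5,"ax": 0,"ay": 0,"az": 0,"claw": 0.3},
  {"x": 0,"y": 0,"z": -3.5,"ax": 0,"ay": 0,"az": 0,"claw": 0.3},
  {"x": 0,"y": 0,"z": -2,"ax": 0,"ay": 0,"az": 0,"claw": 0.3},
])

```text
t: 23.8
eef_pos: [472.8, 236.3, 205.4]
tcp_rot: [1.366, -2.829, -0.0]
force: [0.1, 0.5, -2.2]
grip_width: 0.102
finger_force: 58.9
```

Run:
```python
from h import *
print(pose()[0]); plan(459.2,76.5,200,141.5)
a,Ka,Ca=cam("scene","s16"); x,y,z=pose()[0]
print(proj([[x,y,z-59],[x,y,z-17],[x,y,z+24]],Ka,Ca))
m=mask(a,(0,0,110),(180,60,255),(240,120,320,230)); c=big(m); print(c.min(0),c.max(0),cv2.contourArea(c))
```

```text
[472.8 236.3 205.4]
shift now-axes [13.36 -8.88  0.54] after-turn axes [13.35 -8.89  0.54] turn [ 0.    -0.     0.001] phi 141.5 F [ 0.1  0.5 -2.2] t 23.8 w 0.102
[[275.49621775 180.18746875]
 [275.49333002 168.31663353]
 [275.4904054  156.29414683]]
[255 155] [289 194] 575.5
```

Emit:
move_arm([
  {"x": 1.86,"y": -1.2,"z": 0,"ax": 0,"ay": 0,"az": 0,"claw": 0.3},
  {"x": 2.8,"y": -1.9,"z": 0,"ax": 0,"ay": 0,"az": 0,"claw": 0.3},
  {"x": 2.8,"y": -1.9,"z": 0,"ax": 0,"ay": 0,"az": 0,"claw": 0.3},
  {"x": 2.8,"y": -1.9,"z": 0,"ax": 0,"ay": 0,"az": 0,"claw": 0.3},
  {"x": 2.1,"y": -1.3,"z": 0,"ax": 0,"ay": 0,"az": 0,"claw": 0.3},
  {"x": 1,"y": -0.7,"z": 0,"ax": 0,"ay": 0,"az": 0,"claw": 0.3},
  {"x": 0,"y": 0,"z": 0,"ax": 0,"ay": 0,"az": 0,"claw": 0.3},
  {"x": 0,"y": 0,"z": 0,"ax": 0,"ay": 0,"az": 0,"claw": 0.3},
  {"x": 0,"y": 0,"z": 0,"ax": 0,"ay": 0,"az": 0,"claw": 0.3},
])

```text
t: 24.75
eef_pos: [458.9, 77.0, 203.0]
tcp_rot: [1.366, -2.826, -0.002]
force: [-0.3, 0.3, -2.1]
grip_width: 0.102
finger_force: 58.9
```

Run:
```python
from h import *
print(pose()); plan(459.2,76.5,69,141.5)
img,K,C=cam("wrist","w17")
g=big(mask(img,(60,90,30),(90,255,255)))
P=onto(g,K,C,70); r=np.hypot(*(P-[459,76]).T); print("green",circ(P[(r<58)&(r>46)]),((r<58)&(r>46)).sum())
```

```text
(array([458.9,  77. , 203. ]), array([[-0.621, -0.784, -0.003],
       [-0.784,  0.621, -0.   ],
       [ 0.002,  0.002, -1.   ]]))
shift now-axes [-1.00e-02 -9.00e-02  1.34e+01] after-turn axes [ 0.02 -0.06 13.4 ] turn [ 0.002 -0.002  0.002] phi 141.6 F [-0.3  0.3 -2.1] t 24.8 w 0.102
green (array([456.5,  73.3]), 53.5) 84
```

Emit:
move_arm([
  {"x": 0,"y": -0.05,"z": 2,"ax": 0,"ay": 0,"az": 0,"claw": 0.3},
  {"x": 0,"y": 0,"z": 3,"ax": 0,"ay": 0,"az": 0,"claw": 0.3},
  {"x": 0,"y": 0,"z": 3,"ax": 0,"ay": 0,"az": 0,"claw": 0.3},
  {"x": 0,"y": 0,"z": 2,"ax": 0,"ay": 0,"az": 0,"claw": 0.3},
  {"x": 0,"y": 0,"z": 1,"ax": 0,"ay": 0,"az": 0,"claw": 0.3},
  {"x": 0,"y": 0,"z": 0.5,"ax": 0,"ay": 0,"az": 0,"claw": 0.3},
  {"x": 0,"y": 0,"z": 0.5,"ax": 0,"ay": 0,"az": 0,"claw": 0.3},
  {"x": 0,"y": 0,"z": 0.4,"ax": 0,"ay": 0,"az": 0,"claw": 0.3},
  {"x": 0,"y": 0,"z": 0,"ax": 0,"ay": 0,"az": 0,"claw": 0.3},
])

```text
t: 25.7
eef_pos: [459.3, 75.6, 79.5]
tcp_rot: [1.365, -2.827, 0.0]
force: [-0.9, 0.2, -2.8]
grip_width: 0.096
finger_force: 58.8
```

Run:
```python
from h import *
plan(459.2,76.5,69,141.5);print(pose()[0],monitor.get_obs()["moment"])
```

```text
shift now-axes [-0.07  0.07  1.05] after-turn axes [-0.06  0.07  1.05] turn [ 0.001 -0.002  0.001] phi 141.5 F [-0.9  0.2 -2.8] t 25.7 w 0.096
[459.3  75.6  79.5] [ 0.01199402 -0.02365227  0.00026441]
```

Emit:
move_arm([
  {"x": 0,"y": 0.05,"z": 0.4,"ax": 0,"ay": 0,"az": 0,"claw": 0.3},
  {"x": 0,"y": 0,"z": 0.3,"ax": 0,"ay": 0,"az": 0,"claw": 0.3},
  {"x": 0,"y": 0,"z": 0.2,"ax": 0,"ay": 0,"az": 0,"claw": 0.3},
  {"x": 0,"y": 0,"z": 0.1,"ax": 0,"ay": 0,"az": 0,"claw": 0.3},
  {"x": 0,"y": 0,"z": 0,"ax": 0,"ay": 0,"az": 0,"claw": 0.3},
])

```text
t: 26.2
eef_pos: [458.5, 75.8, 69.2]
tcp_rot: [1.364, -2.827, -0.0]
force: [1.1, -1.1, -2.5]
grip_width: 0.095
finger_force: 58.9
```

Run:
```python
from h import *
plan(459.2,76.5,69,141.5);print(pose()[0],monitor.get_obs()["moment"])
```

```text
shift now-axes [-0.1  -0.01  0.02] after-turn axes [-0.1  -0.01  0.02] turn [ 0.002 -0.003  0.001] phi 141.5 F [ 1.1 -1.1 -2.5] t 26.2 w 0.095
[458.5  75.8  69.2] [-0.00493914  0.02155922  0.00184772]
```

Emit:
move_arm([
  {"x": -0.1,"y": 0,"z": 0.1,"ax": 0,"ay": 0,"az": 0,"claw": 0.3},
  {"x": 0,"y": 0,"z": 0.1,"ax": 0,"ay": 0,"az": 0,"claw": 0.3},
  {"x": 0,"y": 0,"z": 0.1,"ax": 0,"ay": 0,"az": 0,"claw": 0.3},
  {"x": 0,"y": 0,"z": 0,"ax": 0,"ay": 0,"az": 0,"claw": 0.3},
  {"x": 0,"y": 0,"z": 0,"ax": 0,"ay": 0,"az": 0,"claw": 0.3},
])

```text
t: 26.7
eef_pos: [459.4, 76.2, 68.6]
tcp_rot: [1.365, -2.825, 0.001]
force: [-7.1, -2.5, 14.9]
grip_width: 0.102
finger_force: 61.2
```

Seated (contact 15 N up). Release and rise.

Emit:
move_arm([
  {"x": 0,"y": 0,"z": -0.1,"ax": 0,"ay": 0,"az": 0,"claw": 2},
  {"x": 0,"y": 0,"z": 0,"ax": 0,"ay": 0,"az": 0,"claw": 3.5},
  {"x": 0,"y": 0,"z": 0,"ax": 0,"ay": 0,"az": 0,"claw": 3.5},
  {"x": 0,"y": 0,"z": -2,"ax": 0,"ay": 0,"az": 0,"claw": 3.5},
  {"x": 0,"y": 0,"z": -4,"ax": 0,"ay": 0,"az": 0,"claw": 5},
  {"x": 0,"y": 0,"z": -4,"ax": 0,"ay": 0,"az": 0,"claw": 8.5},
  {"x": 0,"y": 0,"z": -3,"ax": 0,"ay": 0,"az": 0,"claw": 8.5},
  {"x": 0,"y": 0,"z": 0,"ax": 0,"ay": 0,"az": 0,"claw": 8.5},
  {"x": 0,"y": 0,"z": 0,"ax": 0,"ay": 0,"az": 0,"claw": 8.5},
])

```text
t: 27.6
eef_pos: [460.0, 76.8, 197.7]
tcp_rot: [1.365, -2.828, 0.001]
force: [0.6, 0.1, -0.4]
grip_width: 0.998
finger_force: 0.0
```

Run:
```python
from h import *
print(pose()[0]); plan(467,-86,150,30)
img,K,C=cam("wrist","w18")
m=mask(img,(0,0,110),(180,50,255),(200,120,370,300)); k=big(m); H=onto(cv2.convexHull(k)[:,0],K,C,54); print("clean",k.min(0),k.max(0),circ(H),cv2.minEnclosingCircle(H.astype(np.float32)))
y=mask(img,(15,120,80),(32,255,255)); k=big(y); print("ring px",k.min(0),k.max(0))
print(proj([[459.3,76.5,92],[459.3,76.5,54]],K,C))
```

```text
[460.   76.8 197.7]
shift now-axes [ 12.31 -10.68   4.79] after-turn axes [-14.45  -7.53   4.77] turn [-1.000e-03 -1.000e-03  1.947e+00] phi 141.5 F [ 0.6  0.1 -0.4] t 27.6 w 0.998
clean [244 155] [323 231] (array([457.9,  77.5]), 39.6) ((458.21356201171875, 76.09518432617188), 40.74414825439453)
ring px [132  23] [218 110]
[[282.33746403 206.73570496]
 [282.30217037 194.81051655]]
```

Emit:
move_arm([
  {"x": 1.8,"y": -1.5,"z": 0,"ax": 0,"ay": 0,"az": 0,"claw": 8.5},
  {"x": 2.6,"y": -2.3,"z": 0,"ax": 0,"ay": 0,"az": 0,"claw": 8.5},
  {"x": 2.6,"y": -2.3,"z": 0,"ax": 0,"ay": 0,"az": 0,"claw": 8.5},
  {"x": 2.6,"y": -2.3,"z": 0,"ax": 0,"ay": 0,"az": 0,"claw": 8.5},
  {"x": 1.9,"y": -1.7,"z": 2,"ax": 0,"ay": 0,"az": 0,"claw": 8.5},
  {"x": 0.8,"y": -0.6,"z": 3,"ax": 0,"ay": 0,"az": 0,"claw": 8.5},
  {"x": 0,"y": 0,"z": 2,"ax": 0,"ay": 0,"az": -0.14,"claw": 8.5},
  {"x": 0,"y": 0,"z": 0,"ax": 0,"ay": 0,"az": 0,"claw": 8.5},
  {"x": 0,"y": 0,"z": 0,"ax": 0,"ay": 0,"az": 0,"claw": 8.5},
])

```text
t: 28.55
eef_pos: [472.8, -56.5, 123.5]
tcp_rot: [1.488, -2.725, 0.043]
force: [-0.2, -0.6, 0.2]
grip_width: 0.994
finger_force: 0.0
```

Run:
```python
from h import *
print(pose()[0]); plan(467,-86,18,150)
img,K,C=cam("wrist","w19")
y=mask(img,(15,120,80),(32,255,255)); k=big(y); print("ring px",k.min(0),k.max(0), k[k[:,0].argmin()],k[k[:,0].argmax()],k[k[:,1].argmax()])
print("expected neck top pts",proj([[467,-86,45]]+[[467+31*np.cos(t),-86+31*np.sin(t),45] for t in np.arange(0,6.28,np.pi/2)+np.radians(60)],K,C).round(0).tolist())
```

```text
[472.8 -56.5 123.5]
shift now-axes [ 2.32 -1.03 10.67] after-turn axes [ 2.85 -0.97 10.55] turn [-0.006 -0.046 -0.047] phi 147.3 F [-0.2 -0.6  0.2] t 28.6 w 0.994
ring px [227 135] [317 227] [227 176] [317 178] [270 227]
expected neck top pts [[269.0, 188.0], [271.0, 226.0], [309.0, 186.0], [266.0, 148.0], [229.0, 190.0]]
```

Emit:
move_arm([
  {"x": 0,"y": 0,"z": 0,"ax": 0,"ay": 0,"az": 0.14,"claw": 8.5},
  {"x": 0,"y": 0,"z": 0,"ax": 0,"ay": 0,"az": 0.14,"claw": 8.5},
  {"x": 0,"y": 0,"z": 0,"ax": 0,"ay": 0,"az": 0.14,"claw": 8.5},
  {"x": 0,"y": 0,"z": 0,"ax": 0,"ay": 0,"az": 0.14,"claw": 8.5},
  {"x": 0,"y": 0,"z": 0,"ax": 0,"ay": 0,"az": 0.14,"claw": 8.5},
  {"x": 0,"y": 0,"z": 0,"ax": 0,"ay": 0,"az": 0.14,"claw": 8.5},
  {"x": 0,"y": 0,"z": 0,"ax": 0,"ay": 0,"az": 0.14,"claw": 8.5},
  {"x": 0,"y": 0,"z": 0,"ax": 0,"ay": 0,"az": 0.14,"claw": 8.5},
  {"x": 0,"y": 0,"z": 0,"ax": 0,"ay": 0,"az": 0.14,"claw": 8.5},
  {"x": 0,"y": 0,"z": 0,"ax": 0,"ay": 0,"az": 0.14,"claw": 8.5},
])

```text
t: 29.6
eef_pos: [475.3, -58.1, 126.8]
tcp_rot: [-0.636, -3.073, 0.071]
force: [-0.2, -0.3, -1.3]
grip_width: 0.994
finger_force: 0.0
```

Run:
```python
from h import *
print(pose()[0]); plan(467,-86,120,30)
```

```text
[475.3 -58.1 126.8]
shift now-axes [-0.34 -2.85  0.81] after-turn axes [-2.   -2.11  0.68] turn [-0.041  0.021  0.639] phi 66.6 F [-0.2 -0.3 -1.3] t 29.6 w 0.994
```

Emit:
move_arm([
  {"x": 0,"y": 0,"z": 0,"ax": -0.041,"ay": 0.021,"az": 0.01,"claw": 8.5},
  {"x": 0,"y": 0,"z": 0,"ax": 0,"ay": 0,"az": 0.125,"claw": 8.5},
  {"x": 0,"y": 0,"z": 0,"ax": 0,"ay": 0,"az": 0.125,"claw": 8.5},
  {"x": 0,"y": 0,"z": 0,"ax": 0,"ay": 0,"az": 0.125,"claw": 8.5},
  {"x": 0,"y": 0,"z": 0,"ax": 0,"ay": 0,"az": 0.125,"claw": 8.5},
  {"x": 0,"y": 0,"z": 0,"ax": 0,"ay": 0,"az": 0.125,"claw": 8.5},
  {"x": -1,"y": -1,"z": 0,"ax": 0,"ay": 0,"az": 0,"claw": 8.5},
  {"x": -1,"y": -1.1,"z": 0,"ax": 0,"ay": 0,"az": 0,"claw": 8.5},
  {"x": 0,"y": 0,"z": 0,"ax": 0,"ay": 0,"az": 0,"claw": 8.5},
  {"x": 0,"y": 0,"z": 0,"ax": 0,"ay": 0,"az": 0,"claw": 8.5},
])

```text
t: 30.6
eef_pos: [466.9, -86.1, 126.2]
tcp_rot: [-1.549, -2.716, 0.009]
force: [0.2, 0.9, -0.4]
grip_width: 0.996
finger_force: 0.0
```

Run:
```python
from h import *
print(pose()[0]); plan(467,-86,19,30)
img,K,C=cam("wrist","w20")
y=mask(img,(15,120,80),(32,255,255)); k=big(y); print("ring px",k.min(0),k.max(0))
t=np.arange(0,6.28,.1); c=np.c_[np.cos(t),np.sin(t)]
E=np.r_[proj(np.c_[31*c+[467,-86],45+0*t],K,C),proj(np.c_[41*c+[467,-86],9+0*t],K,C),proj(np.c_[41*c+[467,-86],3+0*t],K,C)]; print("exp",E.min(0),E.max(0))
```

```text
[466.9 -86.1 126.2]
shift now-axes [-0.11  0.15 10.72] after-turn axes [-0.    0.02 10.72] turn [-0.012 -0.01   0.01 ] phi 30.6 F [ 0.2  0.9 -0.4] t 30.6 w 0.996
ring px [241 161] [328 251]
exp [238.75174506 161.09142324] [327.30253892 254.34410856]
```

Emit:
move_arm([
  {"x": 0,"y": 0,"z": 2,"ax": -0.012,"ay": -0.01,"az": 0.01,"claw": 8.5},
  {"x": 0,"y": 0,"z": 3,"ax": 0,"ay": 0,"az": 0,"claw": 8.5},
  {"x": 0,"y": 0,"z": 3,"ax": 0,"ay": 0,"az": 0,"claw": 8.5},
  {"x": 0,"y": 0,"z": 1.5,"ax": 0,"ay": 0,"az": 0,"claw": 8.5},
  {"x": 0,"y": 0,"z": 0.5,"ax": 0,"ay": 0,"az": 0,"claw": 8.5},
  {"x": 0,"y": 0,"z": 0,"ax": 0,"ay": 0,"az": 0,"claw": 8.5},
  {"x": 0,"y": 0,"z": 0,"ax": 0,"ay": 0,"az": 0,"claw": 8.5},
])

```text
t: 31.35
eef_pos: [467.4, -85.4, 26.8]
tcp_rot: [1.569, 2.721, -0.0]
force: [0.8, -0.7, -0.5]
grip_width: 0.994
finger_force: 0.0
```

Run:
```python
from h import *
print(pose()[0]); plan(467,-86,19,30)
```

```text
[467.4 -85.4  26.8]
shift now-axes [-0.03 -0.06  0.78] after-turn axes [-0.03 -0.06  0.78] turn [0.    0.001 0.001] phi 30.1 F [ 0.8 -0.7 -0.5] t 31.4 w 0.994
```

Emit:
move_arm([
  {"x": 0,"y": -0.1,"z": 0.6,"ax": 0,"ay": 0,"az": 0,"claw": 8.5},
  {"x": 0,"y": 0,"z": 0,"ax": 0,"ay": 0,"az": 0,"claw": 8.5},
  {"x": 0,"y": 0,"z": 0,"ax": 0,"ay": 0,"az": 0,"claw": 5.5},
  {"x": 0,"y": 0,"z": 0,"ax": 0,"ay": 0,"az": 0,"claw": 5.5},
  {"x": 0,"y": 0,"z": 0,"ax": 0,"ay": 0,"az": 0,"claw": 5.5},
  {"x": 0,"y": 0,"z": 0,"ax": 0,"ay": 0,"az": 0,"claw": 5.5},
])

```text
t: 31.95
eef_pos: [466.0, -85.9, 20.9]
tcp_rot: [-1.57, -2.721, 0.001]
force: [-1.0, 0.4, 5.3]
grip_width: 0.697
finger_force: 63.7
```

Emit:
move_arm([
  {"x": 0,"y": 0,"z": -1,"ax": 0,"ay": 0,"az": 0,"claw": 5.5},
  {"x": 0,"y": 0,"z": -3,"ax": 0,"ay": 0,"az": 0,"claw": 5.5},
  {"x": 0,"y": 0,"z": -4,"ax": 0,"ay": 0,"az": 0,"claw": 5.5},
  {"x": 0,"y": 0,"z": -4,"ax": 0,"ay": 0,"az": 0,"claw": 5.5},
  {"x": 0,"y": 0,"z": -3.5,"ax": 0,"ay": 0,"az": 0,"claw": 5.5},
  {"x": 2.9,"y": 1.5,"z": 0,"ax": 0,"ay": 0,"az": 0,"claw": 5.5},
  {"x": 3.4,"y": 1.7,"z": 0,"ax": 0,"ay": 0,"az": 0,"claw": 5.5},
  {"x": 3.4,"y": 1.7,"z": 0,"ax": 0,"ay": 0,"az": 0,"claw": 5.5},
  {"x": 3,"y": 1.5,"z": 0,"ax": 0,"ay": 0,"az": 0,"claw": 5.5},
  {"x": 1.8,"y": 1,"z": 0,"ax": 0,"ay": 0,"az": 0,"claw": 5.5},
])

```text
t: 32.95
eef_pos: [455.9, 79.0, 174.8]
tcp_rot: [-1.566, -2.721, 0.001]
force: [0.1, -0.2, -2.4]
grip_width: 0.698
finger_force: 66.0
```

Run:
```python
from h import *
print(pose()[0],monitor.get_obs()["finger_force"]); plan(459,76.5,180,75)
```

```text
[455.9  79.  174.8] 66.00437074899673
shift now-axes [-0.38  0.14 -0.52] after-turn axes [-0.37 -0.16 -0.52] turn [-0.001 -0.002 -0.783] phi 30.1 F [ 0.1 -0.2 -2.4] t 33.0 w 0.698
```

Emit:
move_arm([
  {"x": 0,"y": 0,"z": 0,"ax": 0,"ay": 0,"az": -0.13,"claw": 5.5},
  {"x": 0,"y": 0,"z": 0,"ax": 0,"ay": 0,"az": -0.13,"claw": 5.5},
  {"x": 0,"y": 0,"z": 0,"ax": 0,"ay": 0,"az": -0.13,"claw": 5.5},
  {"x": 0,"y": 0,"z": 0,"ax": 0,"ay": 0,"az": -0.13,"claw": 5.5},
  {"x": 0,"y": 0,"z": 0,"ax": 0,"ay": 0,"az": -0.13,"claw": 5.5},
  {"x": 0,"y": 0,"z": 0,"ax": 0,"ay": 0,"az": -0.13,"claw": 5.5},
  {"x": -0.3,"y": -0.1,"z": 0,"ax": 0,"ay": 0,"az": 0,"claw": 5.5},
  {"x": 0,"y": 0,"z": 3,"ax": 0,"ay": 0,"az": 0,"claw": 5.5},
  {"x": 0,"y": 0,"z": 2,"ax": 0,"ay": 0,"az": 0,"claw": 5.5},
  {"x": 0,"y": 0,"z": 0,"ax": 0,"ay": 0,"az": 0,"claw": 5.5},
])

```text
t: 33.95
eef_pos: [456.5, 75.0, 121.9]
tcp_rot: [-0.42, -3.104, 0.002]
force: [0.4, 0.3, -3.3]
grip_width: 0.697
finger_force: 66.0
```

Run:
```python
from h import *
print(pose()[0]); plan(459,76.5,72,75)
```

```text
[456.5  75.  121.9]
shift now-axes [-0.25  0.22  4.98] after-turn axes [-0.21  0.21  4.99] turn [-0.002 -0.009 -0.007] phi 74.6 F [ 0.4  0.3 -3.3] t 34.0 w 0.697
```

Emit:
move_arm([
  {"x": -0.2,"y": 0.2,"z": 0,"ax": -0.002,"ay": -0.009,"az": -0.007,"claw": 5.5},
  {"x": 0,"y": 0,"z": 1.5,"ax": 0,"ay": 0,"az": 0,"claw": 5.5},
  {"x": 0,"y": 0,"z": 1.5,"ax": 0,"ay": 0,"az": 0,"claw": 5.5},
  {"x": 0,"y": 0,"z": 0.5,"ax": 0,"ay": 0,"az": 0,"claw": 5.5},
  {"x": 0,"y": 0,"z": 0,"ax": 0,"ay": 0,"az": 0,"claw": 5.5},
  {"x": 0,"y": 0,"z": 0,"ax": 0,"ay": 0,"az": 0,"claw": 5.5},
])

```text
t: 34.55
eef_pos: [463.0, 76.5, 90.7]
tcp_rot: [0.406, 3.106, 0.001]
force: [-0.9, -0.2, -1.6]
grip_width: 0.699
finger_force: 65.4
```

Run:
```python
from h import *
print(pose()[0]); plan(459,76.5,72,75)
img,K,C=cam("wrist","w22"); print(ringfit(img,K,C,54+84-72+38))
```

```text
[463.   76.5  90.7]
shift now-axes [ 0.41 -0.11  1.86] after-turn axes [ 0.39 -0.11  1.87] turn [0.002 0.009 0.002] phi 75.1 F [-0.9 -0.2 -1.6] t 34.5 w 0.699
(((470.822021484375, 75.447998046875), 33.69048309326172), (array([470.9,  75.6]), 33.3))
```

Emit:
move_arm([
  {"x": 0.4,"y": -0.1,"z": 0,"ax": 0,"ay": 0.005,"az": 0,"claw": 5.5},
  {"x": 0,"y": 0,"z": 0.5,"ax": 0,"ay": 0,"az": 0,"claw": 5.5},
  {"x": 0,"y": 0,"z": 0.5,"ax": 0,"ay": 0,"az": 0,"claw": 5.5},
  {"x": 0,"y": 0,"z": 0,"ax": 0,"ay": 0,"az": 0,"claw": 5.5},
  {"x": 0,"y": 0,"z": 0,"ax": 0,"ay": 0,"az": 0,"claw": 5.5},
])

```text
t: 35.1
eef_pos: [458.0, 76.6, 79.4]
tcp_rot: [0.406, 3.113, 0.002]
force: [1.2, 0.4, -1.7]
grip_width: 0.698
finger_force: 65.4
```

Run:
```python
from h import *
print(pose()[0]); plan(459,76.5,72,75)
```

```text
[458.   76.6  79.4]
shift now-axes [-0.1   0.02  0.74] after-turn axes [-0.1   0.02  0.74] turn [0.001 0.002 0.002] phi 75.1 F [ 1.2  0.4 -1.7] t 35.1 w 0.698
```

Emit:
move_arm([
  {"x": -0.1,"y": 0,"z": 0.3,"ax": 0,"ay": 0,"az": 0,"claw": 5.5},
  {"x": 0,"y": 0,"z": 0.2,"ax": 0,"ay": 0,"az": 0,"claw": 5.5},
  {"x": 0,"y": 0,"z": 0.2,"ax": 0,"ay": 0,"az": 0,"claw": 5.5},
  {"x": 0,"y": 0,"z": 0.1,"ax": 0,"ay": 0,"az": 0,"claw": 5.5},
  {"x": 0,"y": 0,"z": 0,"ax": 0,"ay": 0,"az": 0,"claw": 5.5},
  {"x": 0,"y": 0,"z": 0,"ax": 0,"ay": 0,"az": 0,"claw": 5.5},
])

```text
t: 35.7
eef_pos: [459.4, 76.3, 72.1]
tcp_rot: [0.406, 3.112, 0.002]
force: [-0.9, -0.4, 1.4]
grip_width: 0.692
finger_force: 65.7
```

Emit:
move_arm([
  {"x": 0,"y": 0,"z": 0.1,"ax": 0,"ay": 0,"az": 0,"claw": 5.5},
  {"x": 0,"y": 0,"z": 0.0,"ax": 0,"ay": 0,"az": 0,"claw": 5.5},
  {"x": 0,"y": 0,"z": 0,"ax": 0,"ay": 0,"az": 0,"claw": 6.8},
  {"x": 0,"y": 0,"z": 0,"ax": 0,"ay": 0,"az": 0,"claw": 7.5},
  {"x": 0,"y": 0,"z": 0,"ax": 0,"ay": 0,"az": 0,"claw": 7.5},
  {"x": 0,"y": 0,"z": -2,"ax": 0,"ay": 0,"az": 0,"claw": 8},
  {"x": 0,"y": 0,"z": -3.5,"ax": 0,"ay": 0,"az": 0,"claw": 8},
  {"x": 0,"y": 0,"z": -3.5,"ax": 0,"ay": 0,"az": 0,"claw": 6},
  {"x": 0,"y": 0,"z": -3,"ax": 0,"ay": 0,"az": 0,"claw": 5},
  {"x": 0,"y": 0,"z": 0,"ax": 0,"ay": 0,"az": 0,"claw": 5},
])

```text
t: 36.7
eef_pos: [462.9, 76.2, 196.0]
tcp_rot: [0.405, 3.101, 0.004]
force: [0.8, -0.2, 0.8]
grip_width: 0.582
finger_force: 0.0
```

Run:
```python
from h import *
print(pose()[0]); plan(465.5,-150.3,190,87.2)
img,K,C=cam("wrist","w23")
k=big(mask(img,(15,120,80),(32,255,255))); print("ring px",k.min(0),k.max(0))
t=np.arange(0,6.28,.1); c=np.c_[np.cos(t),np.sin(t)]
for x,y in ((459,76.5),):
    E=np.r_[proj(np.c_[31*c+[x,y],96+0*t],K,C),proj(np.c_[41*c+[x,y],60+0*t],K,C)]; print("exp",E.min(0),E.max(0))
    print(proj([[x,y,96],[x+5,y,96],[x,y+5,96]],K,C))
```

```text
[462.9  76.2 196. ]
shift now-axes [ -6.06 -21.83   0.58] after-turn axes [ -1.37 -22.61   0.6 ] turn [ 0.003  0.014 -0.211] phi 75.1 F [ 0.8 -0.2  0.8] t 36.7 w 0.582
ring px [239 151] [322 237]
exp [237.76183945 150.54781854] [321.69407589 237.38420418]
[[279.65774977 204.76490124]
 [281.1518895  210.02483928]
 [285.25903569 203.34644614]]
```

Emit:
move_arm([
  {"x": -0.7,"y": -2.6,"z": 0,"ax": 0.003,"ay": 0.014,"az": 0,"claw": 5},
  {"x": -1.0,"y": -3.6,"z": 0,"ax": 0,"ay": 0,"az": 0,"claw": 5},
  {"x": -1.0,"y": -3.6,"z": 0,"ax": 0,"ay": 0,"az": 0,"claw": 5},
  {"x": -1.0,"y": -3.6,"z": 0,"ax": 0,"ay": 0,"az": 0,"claw": 5},
  {"x": -1.0,"y": -3.6,"z": 0,"ax": 0,"ay": 0,"az": 0,"claw": 5},
  {"x": -0.8,"y": -3,"z": 0,"ax": 0,"ay": 0,"az": 0,"claw": 5},
  {"x": -0.5,"y": -1.8,"z": 2,"ax": 0,"ay": 0,"az": -0.1,"claw": 5},
  {"x": 0,"y": 0,"z": 3,"ax": 0,"ay": 0,"az": -0.11,"claw": 5},
  {"x": 0,"y": 0,"z": 2,"ax": 0,"ay": 0,"az": 0,"claw": 5},
  {"x": 0,"y": 0,"z": 0,"ax": 0,"ay": 0,"az": 0,"claw": 5},
])

```text
t: 37.75
eef_pos: [456.2, -148.0, 115.6]
tcp_rot: [-0.078, -3.12, -0.01]
force: [-0.5, 0.8, -0.1]
grip_width: 0.586
finger_force: 0.0
```

Run:
```python
from h import *
img,K,C=cam("wrist","w24")
c=big(mask(img,(0,180,100),(6,255,255))); print("grip",rect(onto(c,K,C,54)))
print(pose()[0]); plan(465.5,-150.3,21,87.2)
```

```text
grip (array([ 465.3, -151. ]), array([12. , 47.8]), 87.3)
[ 457.9 -148.7  117.7]
shift now-axes [-0.93 -0.16  9.66] after-turn axes [-0.77 -0.12  9.67] turn [ 0.004 -0.017 -0.001] phi 87.1 F [-0. -0.  0.] t 37.8 w 0.585
```

Emit:
move_arm([
  {"x": -0.8,"y": -0.2,"z": 2,"ax": 0,"ay": -0.012,"az": 0,"claw": 3.2},
  {"x": 0,"y": 0,"z": 3,"ax": 0,"ay": 0,"az": 0,"claw": 3.2},
  {"x": 0,"y": 0,"z": 2.5,"ax": 0,"ay": 0,"az": 0,"claw": 3.2},
  {"x": 0,"y": 0,"z": 1.2,"ax": 0,"ay": 0,"az": 0,"claw": 3.2},
  {"x": 0,"y": 0,"z": 0.3,"ax": 0,"ay": 0,"az": 0,"claw": 3.2},
  {"x": 0,"y": 0,"z": 0,"ax": 0,"ay": 0,"az": 0,"claw": 3.2},
  {"x": 0,"y": 0,"z": 0,"ax": 0,"ay": 0,"az": 0,"claw": 3.2},
])

```text
t: 38.5
eef_pos: [469.3, -152.7, 31.8]
tcp_rot: [0.077, 3.137, -0.001]
force: [-0.3, 0.1, -0.2]
grip_width: 0.377
finger_force: 0.0
```

Run:
```python
from h import *
print(pose()[0]); plan(465.5,-150.8,21,87.2)
```

```text
[ 469.3 -152.7   31.8]
shift now-axes [0.39 0.17 1.08] after-turn axes [0.39 0.17 1.08] turn [-0.     0.004 -0.   ] phi 87.2 F [-0.3  0.1 -0.2] t 38.5 w 0.377
```

Emit:
move_arm([
  {"x": 0.4,"y": 0.15,"z": 0.6,"ax": 0,"ay": 0.003,"az": 0,"claw": 3.2},
  {"x": 0,"y": 0,"z": 0.4,"ax": 0,"ay": 0,"az": 0,"claw": 3.2},
  {"x": 0,"y": 0,"z": 0,"ax": 0,"ay": 0,"az": 0,"claw": 3.2},
  {"x": 0,"y": 0,"z": 0,"ax": 0,"ay": 0,"az": 0,"claw": 0.5},
  {"x": 0,"y": 0,"z": 0,"ax": 0,"ay": 0,"az": 0,"claw": 0.5},
  {"x": 0,"y": 0,"z": 0,"ax": 0,"ay": 0,"az": 0,"claw": 0.5},
  {"x": 0,"y": 0,"z": 0,"ax": 0,"ay": 0,"az": 0,"claw": 0.5},
])

```text
t: 39.2
eef_pos: [464.2, -150.5, 20.5]
tcp_rot: [-0.078, -3.139, -0.001]
force: [-0.8, -0.8, 0.3]
grip_width: 0.155
finger_force: 58.9
```

Run:
```python
from h import *
print(pose()[0]); plan(465.5,-150.8,21,87.2)
img,K,C=cam("wrist","w25"); c=big(mask(img,(0,180,100),(6,255,255))); print("grip",rect(onto(c,K,C,54)),rect(c))
```

```text
[ 464.2 -150.5   20.5]
shift now-axes [-0.13 -0.03 -0.05] after-turn axes [-0.13 -0.03 -0.05] turn [ 0.001 -0.002 -0.001] phi 87.2 F [-0.8 -0.8  0.3] t 39.2 w 0.155
grip (array([ 465.5, -150.1]), array([12.1, 47.3]), 87.1) (array([281.5, 308.5]), array([26.2, 89.2]), 0.9)
```

Emit:
move_arm([
  {"x": 0,"y": 0,"z": -2,"ax": 0,"ay": 0,"az": 0,"claw": 0.5},
  {"x": 0,"y": 0,"z": -4,"ax": 0,"ay": 0,"az": 0,"claw": 0.5},
  {"x": 0,"y": 0,"z": -4,"ax": 0,"ay": 0,"az": 0,"claw": 0.5},
  {"x": 0,"y": 0,"z": -4,"ax": 0,"ay": 0,"az": 0,"claw": 0.5},
  {"x": 0,"y": 0,"z": -2.5,"ax": 0,"ay": 0,"az": 0,"claw": 0.5},
  {"x": 0.1,"y": 3,"z": 0,"ax": 0,"ay": 0,"az": 0,"claw": 0.5},
  {"x": 0.1,"y": 4,"z": 0,"ax": 0,"ay": 0,"az": 0,"claw": 0.5},
  {"x": 0.1,"y": 4,"z": 0,"ax": 0,"ay": 0,"az": 0,"claw": 0.5},
  {"x": 0.1,"y": 4,"z": 0,"ax": 0,"ay": 0,"az": 0,"claw": 0.5},
  {"x": 0.1,"y": 4,"z": 0,"ax": 0,"ay": 0,"az": 0,"claw": 0.5},
])

```text
t: 40.25
eef_pos: [467.7, 41.1, 184.8]
tcp_rot: [-0.078, -3.137, -0.002]
force: [0.7, 0.2, -2.6]
grip_width: 0.156
finger_force: 59.0
```

Run:
```python
from h import *
print(pose()[0]); plan(459,76.5,185,112)
```

```text
[467.7  41.1 184.8]
shift now-axes [ 1.05  3.49 -0.01] after-turn axes [-0.52  3.61 -0.02] turn [ 0.002 -0.003 -0.434] phi 87.1 F [ 0.7  0.2 -2.6] t 40.2 w 0.156
```

Emit:
move_arm([
  {"x": 0.5,"y": 2,"z": 0,"ax": 0,"ay": 0,"az": 0,"claw": 0.5},
  {"x": 0.5,"y": 1.4,"z": 0,"ax": 0,"ay": 0,"az": 0,"claw": 0.5},
  {"x": 0,"y": 0,"z": 0,"ax": 0,"ay": 0,"az": -0.11,"claw": 0.5},
  {"x": 0,"y": 0,"z": 0,"ax": 0,"ay": 0,"az": -0.11,"claw": 0.5},
  {"x": 0,"y": 0,"z": 0,"ax": 0,"ay": 0,"az": -0.11,"claw": 0.5},
  {"x": 0,"y": 0,"z": 0,"ax": 0,"ay": 0,"az": -0.11,"claw": 0.5},
  {"x": 0,"y": 0,"z": 1.5,"ax": 0,"ay": 0,"az": 0,"claw": 0.5},
  {"x": 0,"y": 0,"z": 1.5,"ax": 0,"ay": 0,"az": 0,"claw": 0.5},
  {"x": 0,"y": 0,"z": 0,"ax": 0,"ay": 0,"az": 0,"claw": 0.5},
  {"x": 0,"y": 0,"z": 0,"ax": 0,"ay": 0,"az": 0,"claw": 0.5},
])

```text
t: 41.25
eef_pos: [459.6, 74.0, 155.0]
tcp_rot: [0.609, -3.078, -0.003]
force: [1.1, 0.7, -3.3]
grip_width: 0.158
finger_force: 59.1
```

Run:
```python
from h import *
print(pose()[0]); plan(459,76.5,114,112)
```

```text
[459.6  74.  155. ]
shift now-axes [-0.05  0.24  4.1 ] after-turn axes [-0.03  0.26  4.1 ] turn [ 0.003 -0.003  0.007] phi 112.4 F [ 1.1  0.7 -3.3] t 41.2 w 0.158
```

Emit:
move_arm([
  {"x": 0,"y": 0.25,"z": 0.5,"ax": 0,"ay": 0,"az": 0,"claw": 0.5},
  {"x": 0,"y": 0,"z": 1.2,"ax": 0,"ay": 0,"az": 0,"claw": 0.5},
  {"x": 0,"y": 0,"z": 1.2,"ax": 0,"ay": 0,"az": 0,"claw": 0.5},
  {"x": 0,"y": 0,"z": 0.7,"ax": 0,"ay": 0,"az": 0,"claw": 0.5},
  {"x": 0,"y": 0,"z": 0.2,"ax": 0,"ay": 0,"az": 0,"claw": 0.5},
  {"x": 0,"y": 0,"z": 0,"ax": 0,"ay": 0,"az": 0,"claw": 0.5},
  {"x": 0,"y": 0,"z": 0,"ax": 0,"ay": 0,"az": 0,"claw": 0.5},
])

```text
t: 41.95
eef_pos: [459.8, 76.3, 117.9]
tcp_rot: [0.609, -3.081, -0.002]
force: [1.2, -0.2, -2.8]
grip_width: 0.159
finger_force: 59.2
```

Run:
```python
from h import *
print(pose()[0]); plan(459,76.5,113.5,112)
```

```text
[459.8  76.3 117.9]
shift now-axes [0.06 0.05 0.44] after-turn axes [0.06 0.05 0.44] turn [ 0.002 -0.001  0.007] phi 112.4 F [ 1.2 -0.2 -2.8] t 42.0 w 0.159
```

Emit:
move_arm([
  {"x": 0,"y": 0,"z": 0.3,"ax": 0,"ay": 0,"az": 0,"claw": 0.5},
  {"x": 0,"y": 0,"z": 0.1,"ax": 0,"ay": 0,"az": 0,"claw": 0.5},
  {"x": 0,"y": 0,"z": 0,"ax": 0,"ay": 0,"az": 0,"claw": 0.5},
  {"x": 0,"y": 0,"z": 0,"ax": 0,"ay": 0,"az": 0.1,"claw": 0.5},
  {"x": 0,"y": 0,"z": 0,"ax": 0,"ay": 0,"az": 0.1,"claw": 0.5},
  {"x": 0,"y": 0,"z": 0,"ax": 0,"ay": 0,"az": 0.1,"claw": 0.5},
  {"x": 0,"y": 0,"z": 0,"ax": 0,"ay": 0,"az": 0,"claw": 0.5},
  {"x": 0,"y": 0,"z": 0,"ax": 0,"ay": 0,"az": 0,"claw": 0.5},
])

```text
t: 42.75
eef_pos: [459.5, 76.3, 113.8]
tcp_rot: [0.145, -3.136, -0.002]
force: [-0.2, 0.6, -2.0]
grip_width: 0.155
finger_force: 59.2
```

Run:
```python
from h import *
print(pose()[0],monitor.get_obs()["moment"]); plan(459.3,76.3,113.5,75)
```

```text
[459.5  76.3 113.8] [-0.03240248  0.01056677  0.0040393 ]
shift now-axes [0.02 0.   0.03] after-turn axes [ 0.01 -0.    0.03] turn [ 0.001 -0.002  0.354] phi 95.3 F [-0.2  0.6 -2. ] t 42.8 w 0.155
```

Emit:
move_arm([
  {"x": 0,"y": 0,"z": 0,"ax": 0,"ay": 0,"az": 0.1,"claw": 0.5},
  {"x": 0,"y": 0,"z": 0,"ax": 0,"ay": 0,"az": 0.1,"claw": 0.5},
  {"x": 0,"y": 0,"z": 0,"ax": 0,"ay": 0,"az": 0.08,"claw": 0.5},
  {"x": 0,"y": 0,"z": 0,"ax": 0,"ay": 0,"az": 0.07,"claw": 0.5},
  {"x": 0,"y": 0,"z": 0,"ax": 0,"ay": 0,"az": 0,"claw": 0.5},
  {"x": 0,"y": 0,"z": 0,"ax": 0,"ay": 0,"az": 0,"claw": 0.5},
])

```text
t: 43.35
eef_pos: [459.4, 76.3, 113.7]
tcp_rot: [-0.402, -3.114, -0.001]
force: [0.1, -0.8, -3.3]
grip_width: 0.155
finger_force: 59.2
```

Run:
```python
from h import *
print(pose()[0],monitor.get_obs()["moment"]); plan(459.3,76.3,113.5,75)
```

```text
[459.4  76.3 113.7] [ 0.04758363 -0.00091741  0.01022365]
shift now-axes [ 0.01 -0.01  0.02] after-turn axes [ 0.01 -0.01  0.02] turn [ 0.001 -0.002  0.005] phi 75.3 F [ 0.1 -0.8 -3.3] t 43.4 w 0.155
```

Emit:
move_arm([
  {"x": 0,"y": 0,"z": 0,"ax": 0,"ay": 0,"az": 0.015,"claw": 0.5},
  {"x": 0,"y": 0,"z": 0,"ax": 0,"ay": 0,"az": 0.015,"claw": 0.5},
  {"x": 0,"y": 0,"z": 0,"ax": 0,"ay": 0,"az": 0,"claw": 0.5},
  {"x": 0,"y": 0,"z": 0,"ax": 0,"ay": 0,"az": 0,"claw": 0.5},
])

```text
t: 43.75
eef_pos: [459.4, 76.3, 113.6]
tcp_rot: [-0.452, -3.107, -0.001]
force: [-0.1, 0.5, -3.3]
grip_width: 0.156
finger_force: 59.2
```

Run:
```python
from h import *
print(pose()[0],monitor.get_obs()["moment"]); plan(459.3,76.3,113.5,75)
a,Ka,Ca=cam("top")
```

```text
[459.4  76.3 113.6] [-0.01246995 -0.02802165  0.01711544]
shift now-axes [ 0.01 -0.    0.01] after-turn axes [ 0.01 -0.    0.01] turn [ 0.    -0.002 -0.027] phi 73.4 F [-0.1  0.5 -3.3] t 43.8 w 0.156
```

Emit:
move_arm([
  {"x": 0,"y": 0,"z": 0.1,"ax": 0,"ay": 0,"az": 0,"claw": 0.5},
  {"x": 0,"y": 0,"z": 0.1,"ax": 0,"ay": 0,"az": 0,"claw": 0.5},
  {"x": 0,"y": 0,"z": 0,"ax": 0,"ay": 0,"az": 0,"claw": 0.5},
  {"x": 0,"y": 0,"z": 0,"ax": 0,"ay": 0,"az": 0,"claw": 0.5},
])

```text
t: 44.2
eef_pos: [459.8, 76.3, 113.1]
tcp_rot: [-0.453, -3.107, -0.001]
force: [-3.8, -0.6, 6.5]
grip_width: 0.158
finger_force: 60.9
```

Resting on the ring. Release and rise.

Emit:
move_arm([
  {"x": 0,"y": 0,"z": -0.1,"ax": 0,"ay": 0,"az": 0,"claw": 1.6},
  {"x": 0,"y": 0,"z": 0,"ax": 0,"ay": 0,"az": 0,"claw": 2.6},
  {"x": 0,"y": 0,"z": 0,"ax": 0,"ay": 0,"az": 0,"claw": 3.5},
  {"x": 0,"y": 0,"z": 0,"ax": 0,"ay": 0,"az": 0,"claw": 3.5},
  {"x": 0,"y": 0,"z": -1.5,"ax": 0,"ay": 0,"az": 0,"claw": 3.5},
  {"x": 0,"y": 0,"z": -3.5,"ax": 0,"ay": 0,"az": 0,"claw": 3.5},
  {"x": 0,"y": 0,"z": -4,"ax": 0,"ay": 0,"az": 0,"claw": 5},
  {"x": 0,"y": 0,"z": -4,"ax": 0,"ay": 0,"az": 0,"claw": 5},
  {"x": 0,"y": 0,"z": 0,"ax": 0,"ay": 0,"az": 0,"claw": 5},
  {"x": 0,"y": 0,"z": 0,"ax": 0,"ay": 0,"az": 0,"claw": 5},
])

```text
t: 45.2
eef_pos: [460.4, 76.1, 243.8]
tcp_rot: [0.453, 3.108, 0.002]
force: [-1.4, 0.2, -1.1]
grip_width: 0.587
finger_force: 0.0
```

Run:
```python
from h import *
print(pose()[0])
img,K,C=cam("wrist","w30"); c=big(mask(img,(0,180,100),(6,255,255))); print("grip",rect(onto(c,K,C,147)))
k=big(mask(img,(15,120,80),(32,255,255))); print("ring px",k.min(0),k.max(0))
t=np.arange(0,6.28,.1); q=np.c_[np.cos(t),np.sin(t)]
E=np.r_[proj(np.c_[31*q+[459,76.5],96+0*t],K,C),proj(np.c_[41*q+[459,76.5],60+0*t],K,C)]; print("exp",E.min(0),E.max(0))
a=np.radians(-16); b=[459.3+75*np.cos(a),76.3+75*np.sin(a)]; print("bar ends",proj([[*b,110],[2*459.3-b[0],2*76.3-b[1],110]],K,C))
a,Ka,Ca=cam("top"); m=mask(a,(3,130,40),(14,255,255),(160,175,218,240)); c=big(m); print("dirty px (was 175,198-207,222)",c.min(0),c.max(0))
```

```text
[460.4  76.1 243.8]
grip (array([460.8,  76.6]), array([12.9, 47.4]), 73.8)
ring px [246 150] [273 220]
exp [244.82211532 148.28819054] [317.10942752 221.88694547]
bar ends [[281.6159642  265.7090306 ]
 [279.72142798 117.3805384 ]]
dirty px (was 175,198-207,222) [175 198] [209 232]
```

```bash
python3 -c "
from station import ctrl
print(ctrl.finish_job())"
```

```text
the job is handed in; nothing more can be done
None
```

I swapped the baskets and handed the job in at about 45 s; no verdict came back. By my last measurements, the dirty basket is upright in the drip pan, the clean basket and ring are seated in the strainer, and the bar lies on the ring at its original home angle within about 1°. I did not feel the end stop when turning the bar home.

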